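# Bolt the tablet box into its bay under the riser

### The job

Put the low lidded box away for child safety: if the barrel bolt stands across the mouth of the riser's bay, draw it back first; then lift the box level by its bridge handle, set it down flat and square in front of the bay and let go. Take it again by its front fin, slide it straight under the deck until it stops at the back, slide the bolt fully across in front of it, and turn the bolt's handle right down into its notch. Never tip the box, and leave everything else standing where it is.

Things in the scene. Friction and masses are not known exactly. Their poses are not given: they have to be found in the camera images.
- box: Grey box with flat white lid, 140 (x) x 90 (y) x 60 mm (top of lid), 0.3 to 0.6 kg; on the lid a bridge handle and a fin. Origin: centre of underside; z up; front = the -x end, which has the fin. Starts flat at the front of the worktop, left or right, at widely varying yaw (-1.1 to 0.5).
- bridge (a point): Centre of the box's bridge handle, 85 mm above the underside's centre; axes as the box. The bar is 72 mm long (y), 12 mm thick (x), from 78 to 92 mm high, 18 mm of free space under it. Grip across x; 38 mm are free between bar and fin.
- fin (a point): Middle of the box's fin, at (-56, 0, 80) mm in the box's frame: an upright plate on the lid near the front end, 24 mm (x) x 10 mm thick (y), 60 to 92 mm high. Grip across y.
- riser: Low wooden riser, fixed, with a bay for the box. Origin: on the worktop under the middle of the deck's front edge; x into the bay, y left, z up; opens to -x. Bay: 110 mm wide, 105 high. Deck: 146 mm wide, top 120 high, x 0 to 135; jars on it from x = 80 on. Box home: its origin at x = 27, x axes alike, front 43 mm out of the deck. The way in is free in front of the bay (y -55 to 55).
- bay_back (a point): Foot of the bay's back stop, at (97, 0, 0) mm in the riser's frame; the box's rear end touches it when home.
- notch (a point): Top of the notch in the bolt's steel fence, at riser (-78, 85, 66) mm. The fence (8 mm thick, 66 high, y 61 to 236) keeps the handle from turning down except in the notch, a 22 mm gap at y = 74 to 96. It stands on a wooden wing 30 mm high left of the mouth, x -85 to -25, y 61 to 239; staple tops 60 high.
- keeper (a point): Top of the steel keeper that takes the bolt's tip right of the mouth, at riser (-60, -70, 60) mm; its wooden foot is 30 mm high, x -90 to 5, y -80 to -60.
- bolt (a joint): How far the bolt is shot, m: 0 = drawn fully back (tip at riser y = 58 mm, clear of the way in), 0.132 = fully across at its stop, tip in the keeper, handle in line with the notch. Slides along riser -y. Rod 16 mm thick, axis at riser x = -60, height 45 mm. Friction 2 N, stays put. Starts at 0 to 0.05; over 0.01 it is in the box's way.
- bolt_handle (a joint): Angle of the bolt's handle about the rod's axis, rad: 0 = straight up (starts within 0.08 of it), 1.57 = right down, i.e. level, pointing to riser -x. Turns down only with the bolt across, where it lies in the notch and locks the bolt. Light friction (1 N at the grip); stays where it is left.
- handle_grip (a point): Point on the handle, 48 mm from the rod's axis; the handle is a round steel bar 14 mm thick, 65 long from the axis. Upright, the point is at riser x = -60, y = 215 mm - bolt, height 93; down, at x = -108, height 45. Pinched across the riser's y it turns between the fingers, but may lag 0.3 rad: press it down last.
- honey_jar: Honey jar with black lid, 61 mm across, 98 mm high; origin under its centre. Bystander, in the place at the front which the box does not have.
- salt_shaker: Salt shaker, 44 mm across, 90 mm high, near the front edge in the middle; origin under its centre. Bystander.
- pepper_mill: Wooden pepper mill, 58 mm across, 165 mm high, close by the right of the bay's mouth; origin under its centre. Bystander.
- spice_a: Spice jar, 46 mm across, 106 mm high, on the deck at its left; origin under its centre. Bystander.
- spice_d: Spice jar, 46 mm across, 106 mm high, on the deck at its right; origin under its centre. Bystander.
- tuna_tin: Tin, 58 mm across, 72 mm high, on the worktop behind the wing of the bolt, left of the deck; origin under its centre. Bystander.

How it is judged:
By the outcome, as a careful person would: the job done as asked, in the order asked, and still so for the second after the job is handed in, with the robot touching nothing.
It also fails if it takes over 72 s, if anything falls off the work surface, if the arm or the gripper's body presses on something with over 40 N, if the wrist force passes 120 N, or if a joint passes its speed limit or range.

### The arm

A 7-joint arm with a two-finger parallel gripper is mounted at the origin on a cart in front of the work surface, level with it; the furniture and walls round the work are solid. World frame = base frame: x ahead of the robot, y to its left, z up, the work surface at z = 0. Lengths are in m, angles in rad, forces in N, time in s.
With the tool pointing down it reaches from about 0.4 to 0.9 m from the base axis. Payload 5.5 kg.
Tool frame: the origin (TCP) lies at the very end of the fingers, on their centre line; the grasp point (between the pads) lies 19 mm behind it; z points along the fingers, y is the line along which they close (so a half turn about z gives the same grasp; the last joint's range is limited). The gripper opens to 92 mm and grips with 3 to 60 N. Pads are 19 mm wide; open, the fingers measure 130 mm over their backs; the gripper's body (75 mm by 190 mm) begins 47 mm behind the grasp point.
Start: joints at [1.55, 0.501, -0.427, 1.55, 0.221, 1.138, -0.21], TCP at [0.182, -0.624, 0.193] pointing down, gripper open.
Joint ranges: [-2.88, 2.88], [-0.31, 2.03], [-1.54, 1.56], [0.2, 2.42], [-1.41, 4.55], [0.19, 2.02], [-2.57, 2.57]. Speed limits (rad/s): [2.57, 2.57, 3.14, 3.14, 3.14, 3.14, 3.14].

### API

Orientations are given as a unit quaternion [w, x, y, z].
In Python, from plant import robot, cams gives the robot as it stands.
- The arm moves only by the tool send_rows, never from a script. Its argument "commands" is a list of rows, each an object of numbers: "tx", "ty", "tz": the shift along the tool's x, y, z scaled (see below); "spin": the turn about the tool's z scaled (see below); "hand": the finger opening in mm, from 0 to 91.8. In form: [{"tx": .., "ty": .., "tz": .., "spin": .., "hand": ..}, ...]. A call has 1 to 10 rows; each row is the pose to reach, as a shift and turn from the pose commanded when the call began, along the tool's axes at that moment; what a row does not reach only later rows make up. The controller multiplies each number of a shift by 40 cm and each number of a turn by pi/2 rad. A row lasts 1/12 s, in which the tool goes at most 41.7 mm and 7.16 degrees, less where a joint would pass 70% of its speed; a pose out of reach is approached as far as the arm can. A call with a number of a shift or a turn outside -1 to 1 is refused whole. A call with a gripper value outside its range is refused whole. The fingers move at their own pace and stop on an object; the grip force is fixed at half the most. Time passes only in rows, so rows that repeat a pose let the fingers close. It gives the time, the measured TCP pose, the force, the opening and the grip force at its end, in the units of the state.
- robot.observe(): the state, without advancing time (a new reading comes with each control period).
- cams.read_camera(name): name is "scene" or "top" or "wrist"; returns a dict with "img" (400x640x3 uint8, blue, green, red), "camera_matrix" (3x3 intrinsics, pixels), "xyz" and "orientation" of the camera in the world; the wrist camera has in their place "hand_eye" (4x4, takes a point from camera to tool coordinates, whose origin is the TCP and whose axes are the flange's). Camera axes: x right, y up, looking along -z (the intrinsics and any distortion apply to the point x, -y, -z); pixel columns grow to the right and rows downward; lengths in m; the calibration is good to about 2 mm. The wrist camera is an equidistant fisheye: a pixel r from the principal point sees the ray r / f radians off the axis. A picture is of the moment at which its call begins: read the wrist's pose just before it. There is no depth.
- robot.sign_off(): hands the job in; it is judged then, once.
Trained networks look in the newest picture that a camera, given by its name, has taken for a name from the list of things; names that differ only in an ending like _2 or _b are one class to them, and where a whole thing is asked for, a point or a joint stands for the part that bears it (a point fixed in the world has none). Each returns a list of dicts, best first, with "conf" (0 to 1); they miss things now and then, are a little off and sometimes report something else, mostly with a low value. They report only what shows in the picture. A call takes as long as a camera call.
- cams.search_frame(camera, name): "box" ([left, top, width, height] in pixels, round what is visible of it).
The state is a dict: "time_s": time; "joint_pos": joint angles; "joint_vel": joint speeds; "effort": joint torques, N m; "position": TCP position; "eef_rot": TCP orientation; "force": force on the tool from outside, world axes, zero at the start; "wrist_torque": the same for the moment, N m; "finger_gap": finger opening in m; "gripper_force": force on a finger pad.
Only numpy, scipy, OpenCV 4.12 (cv2) and the standard library are available. Lean on these libraries where they do the work, as an engineer would, in place of code of your own. Each camera call takes 0.05 s, during which the arm holds its last target. There are 200 camera calls.

## Working session

There is one attempt and no reset: what is moved stays moved. The work goes in short steps, Python scripts to look and compute and a tool call to move; the robot and the scene stay as the last step left them, time stands still between calls to the robot, and variables do not carry over. Pictures are saved under pics/ and viewed, at most 10 in all, crops included, and the job is handed in when it is done.

Besides the shell and the picture viewer there is one more tool, called as a command line: name --argument value ..., lists and objects as JSON in quotes. send_rows: Moves the arm, as the interface text tells. Shifts and turns lie within -1 to 1; 1 stands for 40 cm of shift or pi/2 rad of turn. Its arguments: {"type":"object","properties":{"commands":{"type":"array","items":{"type":"object","properties":{"tx":{"type":"number","minimum":-1,"maximum":1},"ty":{"type":"number","minimum":-1,"maximum":1},"tz":{"type":"number","minimum":-1,"maximum":1},"spin":{"type":"number","minimum":-1,"maximum":1},"hand":{"type":"number"}}}}},"required":["commands"]}

```bash
mkdir -p pics; ls; python3 - <<'E'
from plant import robot, cams
import cv2, numpy as np
s=robot.observe(); print({k:np.round(v,3).tolist() for k,v in s.items()})
for c in ["scene","top"]:
    d=cams.read_camera(c); cv2.imwrite(f"pics/{c}0.png",d["img"]); print(c,np.round(d["camera_matrix"],1).tolist(),d["xyz"],d["orientation"],[k for k in d])
    for n in ["box","bridge","fin","riser","bolt","bolt_handle","notch","keeper","honey_jar","salt_shaker","pepper_mill","spice_a","tuna_tin"]:
        print(n,[(np.round(r["box"]).tolist(),round(r["conf"],2)) for r in cams.search_frame(c,n)[:2]])
E
```

```text
pics
{'time_s': 0.0, 'joint_pos': [1.55, 0.502, -0.427, 1.551, 0.221, 1.138, -0.21], 'joint_vel': [-0.002, -0.001, -0.0, 0.001, -0.0, 0.0, -0.001], 'effort': [0.001, -56.66, -5.816, -27.912, -0.069, 0.031, 0.0], 'position': [0.182, -0.623, 0.192], 'eef_rot': [-0.001, 0.99, 0.141, -0.0], 'force': [-0.068, -0.115, -0.207], 'wrist_torque': [-0.012, -0.016, -0.021], 'gripper_force': 0.0, 'finger_gap': 0.092}
scene [[436.0, 0.0, 313.5], [0.0, 436.0, 199.9], [0.0, 0.0, 1.0]] [0.19932202 0.52260128 0.78736282] [-0.29898741 -0.11251613  0.32924367  0.88856359] ['img', 'camera_matrix', 'xyz', 'orientation']
box [([279.0, 260.0, 90.0, 77.0], 0.75)]
bridge [([281.0, 261.0, 88.0, 78.0], 0.63), ([211.0, 131.0, 134.0, 156.0], 0.27)]
fin [([280.0, 258.0, 92.0, 81.0], 0.95)]
riser [([210.0, 131.0, 134.0, 154.0], 0.97)]
bolt [([235.0, 207.0, 71.0, 48.0], 0.82), ([281.0, 260.0, 87.0, 79.0], 0.31)]
bolt_handle [([237.0, 232.0, 10.0, 20.0], 0.66)]
notch [([211.0, 129.0, 130.0, 158.0], 0.71)]
keeper [([209.0, 132.0, 136.0, 155.0], 0.71)]
honey_jar [([387.0, 178.0, 27.0, 49.0], 0.81)]
salt_shaker [([361.0
[... 426 characters left out ...]
ntation']
box [([266.0, 223.0, 46.0, 61.0], 0.88)]
bridge [([385.0, 237.0, 25.0, 25.0], 0.53)]
fin [([266.0, 225.0, 47.0, 64.0], 0.65), ([275.0, 177.0, 9.0, 9.0], 0.22)]
riser [([255.0, 113.0, 134.0, 100.0], 0.75)]
bolt [([276.0, 176.0, 64.0, 20.0], 0.56), ([276.0, 179.0, 10.0, 6.0], 0.45)]
bolt_handle [([276.0, 177.0, 9.0, 8.0], 0.5)]
notch [([254.0, 110.0, 136.0, 103.0], 0.62)]
keeper [([252.0, 109.0, 140.0, 101.0], 0.81)]
honey_jar [([386.0, 234.0, 26.0, 29.0], 0.97)]
salt_shaker [([338.0, 252.0, 18.0, 12.0], 0.79)]
pepper_mill [([382.0, 186.0, 30.0, 23.0], 0.86)]
spice_a [([360.0, 106.0, 27.0, 28.0], 0.88), ([335.0, 102.0, 22.0, 30.0], 0.77)]
tuna_tin [([302.0, 128.0, 18.0, 29.0], 0.93)]
```

```bash
python3 - <<'E'
import cv2
a=cv2.imread("pics/top0.png")[95:295,245:425]; cv2.imwrite("pics/top0c.png",cv2.resize(a,None,fx=3,fy=3,interpolation=cv2.INTER_CUBIC))
a=cv2.imread("pics/scene0.png")[85:345,200:425]; cv2.imwrite("pics/scene0c.png",cv2.resize(a,None,fx=2.3,fy=2.3,interpolation=cv2.INTER_CUBIC))
E
```

```text
(no output)
```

View pics/top0c.png

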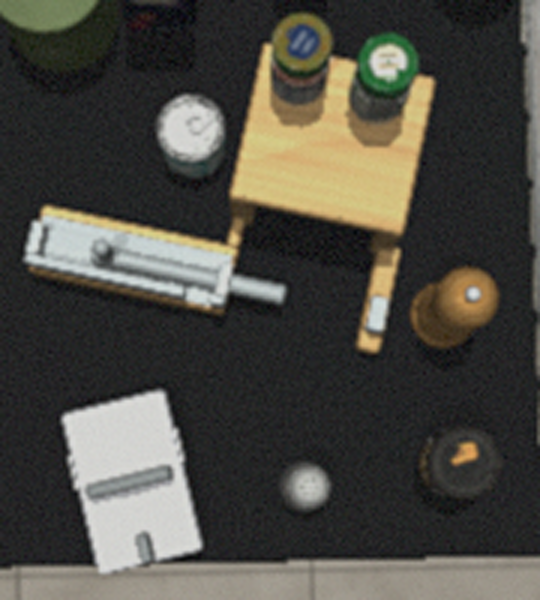

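View pics/scene0c.png

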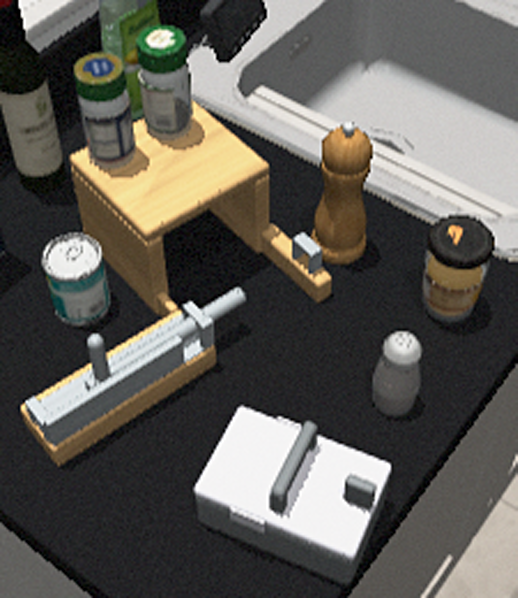

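```bash
cat > lib.py <<'E'
import numpy as np
from scipy.spatial.transform import Rotation as R
from scipy.optimize import least_squares
K={"scene":(436.,313.5,199.9),"top":(464.5,325.5,201.5)}
P={"scene":([0.19932202,0.52260128,0.78736282],[-0.29898741,-0.11251613,0.32924367,0.88856359]),
   "top":([0.43171881,0.08308949,1.24988714],[-0.69771533,-0.04072001,0.03612966,0.71430375])}
def proj(c,X):
    f,cx,cy=K[c]; p,q=P[c]
    v=R.from_quat(q,scalar_first=True).inv().apply(np.atleast_2d(X)-p)
    return np.c_[cx-f*v[:,0]/v[:,2], cy+f*v[:,1]/v[:,2]]
def world(pose,X):
    x,y,a=pose; X=np.atleast_2d(X)/1000.
    return np.c_[x+X[:,0]*np.cos(a)-X[:,1]*np.sin(a), y+X[:,0]*np.sin(a)+X[:,1]*np.cos(a), X[:,2]]
def fit(obs,x0):
    # obs: list (cam, body pt mm, pixel)
    def res(p): return np.concatenate([(proj(c,world(p,X))[0]-u) for c,X,u in obs])
    r=least_squares(res,x0,loss="soft_l1"); return r.x,r.fun.reshape(-1,2)
E
cat > m1.py <<'E'
from lib import *
T=lambda u,v:np.array([245+(u-1)/3,95+(v-1)/3]); S=lambda u,v:np.array([200+(u-.65)/2.3,85+(v-.65)/2.3])
ris=[((0,73,120),T(232,196),S(150,238)),((0,-73,120),T(405,236),S(268,164)),((135,-73,120),T(434,77),S(193,103)),((135,73,120),T(267,43),S(74,160)),((-60,-70,60),T(377,314),S(308,245))]
box=[((70,45,60),T(62,413),S(197,490)),((70,-45,60),T(163,390),S(243,408)),((-70,-45,60),T(202,548),S(391,462)),((-70,45,60),T(103,572),S(347,577)),
 ((0,0,92),T(130,482),S(296,463)),((-56,0,92),T(145,542),None)]
for n,o,x0 in (("riser",ris,[.6,0,-.2]),("box",box,[.3,.1,.2])):
  for cs in (("top",),("scene",),("top","scene")):
    obs=[(c,X,u) for X,a,b in o for c,u in (("top",a),("scene",b)) if u is not None and c in cs]
    p,f=fit(obs,x0); print(n,cs,np.round(p,4),np.abs(f).max().round(1),np.round(f,1).tolist() if len(cs)==2 else "")
  if n=="riser": pr=p
for b in np.arange(0,.06,.01): print(b,((proj("top",world(pr,[[-60,58-b*1e3,45],[-60,215-b*1e3,110]]))-[245,95])*3+1).round(0).tolist(),((proj("scene",world(pr,[[-60,58-b*1e3,45],[-60,215-b*1e3,110]]))-[200,85])*2.3+.65).round(0).tolist())
E
python3 m1.py
```

```text
riser ('top',) [ 0.6399  0.0258 -0.2427] 1.1 
riser ('scene',) [ 0.6314  0.0311 -0.2351] 3.0 
riser ('top', 'scene') [ 0.6375  0.0272 -0.244 ] 4.9 [[-1.1, 1.4], [-1.3, -2.6], [-0.9, 0.8], [1.9, -0.9], [0.7, 1.5], [-1.4, -4.9], [-0.9, 0.5], [-2.5, -3.2], [0.0, 0.9], [0.2, -1.7]]
box ('top',) [0.4279 0.1858 0.2266] 1.5 
box ('scene',) [0.4197 0.195  0.1639] 5.6 
box ('top', 'scene') [0.4251 0.1879 0.2129] 9.5 [[-0.6, 0.8], [-2.8, -1.9], [-0.0, 0.2], [-1.6, -3.6], [-0.4, 1.3], [1.0, -0.5], [-2.1, 1.7], [2.4, -9.5], [-1.1, 0.5], [-1.0, -4.4], [-1.0, 2.8]]
0.0 [[232.0, 287.0], [46.0, 235.0]] [[204.0, 316.0], [47.0, 362.0]]
0.01 [[243.0, 289.0], [58.0, 238.0]] [[212.0, 310.0], [58.0, 356.0]]
0.02 [[254.0, 292.0], [69.0, 240.0]] [[221.0, 305.0], [68.0, 349.0]]
0.03 [[265.0, 294.0], [81.0, 243.0]] [[229.0, 300.0], [78.0, 343.0]]
0.04 [[277.0, 297.0], [93.0, 246.0]] [[238.0, 295.0], [88.0, 337.0]]
0.05 [[288.0, 299.0], [105.0, 248.0]] [[246.0, 290.0], [98.0, 331.0]]
```

```bash
cat > m2.py <<'E'
from lib import *
T=lambda u,v:np.array([245+(u-1)/3,95+(v-1)/3])
pr=np.array([.6385,.0265,-.243])
def ray(u,z):
    f,cx,cy=K["top"];p,q=P["top"];d=R.from_quat(q,scalar_first=True).apply([(u[0]-cx)/f,-(u[1]-cy)/f,-1]);return p+d*(z-p[2])/d[2]
for n,u,z in (("mill",T(473,294),.165),("salt",T(306,483),.085),("honey",T(464,458),.098),("tuna",T(191,127),.072),("spA",T(302,43),.226),("spD",T(388,62),.226)):
    w=ray(u,z)[:2];c,s=np.cos(pr[2]),np.sin(pr[2]);d=w-pr[:2];print(n,w.round(3),"riser",(np.array([c*d[0]+s*d[1],-s*d[0]+c*d[1]])*1e3).round())
h=world(pr,[[-60,169,93]])[0];print("handle",h)
E
cat >> lib.py <<'E'
def move(s,target,yaw=None):
    """print row numbers from state s to world TCP target and tool-x yaw"""
    q=R.from_quat(s["eef_rot"],scalar_first=True); d=q.inv().apply(np.array(target)-s["position"])
    x=q.apply([1,0,0]); y0=np.arctan2(x[1],x[0]); sp=0
    if yaw is not None: sp=-((yaw-y0+np.pi/2)%np.pi-np.pi/2)
    print("t",np.round(d/.4,4).tolist(),"spin",round(sp/(np.pi/2),4),"yaw now",round(y0,4),"tilt z",q.apply([0,0,1]).round(3).tolist())
E
python3 m2.py; python3 - <<'E'
from lib import *; from plant import robot
s=robot.observe(); move(s,[.62,.18,.32],-.243)
E
```

```text
mill [ 0.567 -0.092] riser [ -41. -133.]
salt [0.422 0.04 ] riser [-213.  -39.]
honey [ 0.44 -0.09] riser [-165. -161.]
tuna [0.73 0.13] riser [ 63. 122.]
spA [0.753 0.039] riser [108.  39.]
spD [ 0.737 -0.026] riser [108. -27.]
handle [0.6209268 0.2049718 0.093    ]
t [1.614, -1.6229, -0.317] spin 0.3354 yaw now 0.2838 tilt z [0.0, -0.0, -1.0]
```

send_rows --commands '[{"tx":0,"ty":0,"tz":-0.1},{"tx":0,"ty":0,"tz":-0.2},{"tx":0.1,"ty":-0.1,"tz":-0.317,"spin":0.05},{"tx":0.2,"ty":-0.2,"tz":-0.317,"spin":0.1},{"tx":0.27,"ty":-0.27,"tz":-0.317,"spin":0.15},{"tx":0.34,"ty":-0.34,"tz":-0.317,"spin":0.2},{"tx":0.41,"ty":-0.41,"tz":-0.317,"spin":0.25},{"tx":0.48,"ty":-0.48,"tz":-0.317,"spin":0.3},{"tx":0.55,"ty":-0.55,"tz":-0.317,"spin":0.3354},{"tx":0.6,"ty":-0.6,"tz":-0.317,"spin":0.3354}]'

```text
validation failed for argument at $.co...
```

```bash
python3 - <<'E'
from lib import *; from plant import robot
s=robot.observe(); print(s["position"].round(3) if hasattr(s["position"],"round") else s["position"],np.round(s["joint_pos"],2)); move(s,[.60,.16,.32],-.243)
E
```

```text
[ 0.182 -0.624  0.193] [ 1.55  0.5  -0.43  1.55  0.22  1.14 -0.21]
t [1.552, -1.5889, -0.317] spin 0.3354 yaw now 0.2838 tilt z [0.0, -0.0, -1.0]
```

send_rows --commands '[{"tx":0,"ty":0,"tz":-0.1,"spin":0,"hand":60},{"tx":0,"ty":0,"tz":-0.2,"spin":0,"hand":60},{"tx":0.1,"ty":-0.1,"tz":-0.317,"spin":0.05,"hand":60},{"tx":0.2,"ty":-0.2,"tz":-0.317,"spin":0.1,"hand":60},{"tx":0.27,"ty":-0.27,"tz":-0.317,"spin":0.15,"hand":60},{"tx":0.34,"ty":-0.34,"tz":-0.317,"spin":0.2,"hand":60},{"tx":0.41,"ty":-0.41,"tz":-0.317,"spin":0.25,"hand":60},{"tx":0.48,"ty":-0.48,"tz":-0.317,"spin":0.3,"hand":60},{"tx":0.55,"ty":-0.55,"tz":-0.317,"spin":0.3354,"hand":60},{"tx":0.6,"ty":-0.6,"tz":-0.317,"spin":0.3354,"hand":60}]'

```text
time_s: 2.23
position: [0.3375, -0.3397, 0.3204]
eef_rot: [0.001, 0.992, -0.123, 0.0]
force: [1.0, -0.8, -0.9]
finger_gap: 0.0602
gripper_force: 0.0
```

```bash
python3 - <<'E'
from lib import *; from plant import robot
s=robot.observe(); print(np.round(s["position"],3),np.round(s["joint_pos"],2)); move(s,[.60,.16,.32],-.243)
E
```

```text
[ 0.338 -0.34   0.32 ] [ 1.26  0.08 -0.56  1.79  0.04  1.28 -1.12]
t [0.3319, -1.3715, -0.0004] spin -0.002 yaw now -0.2462 tilt z [0.0, -0.001, -1.0]
```

send_rows --commands '[{"tx":0.03,"ty":-0.1,"tz":0,"spin":0,"hand":60},{"tx":0.05,"ty":-0.2,"tz":0,"spin":0,"hand":60},{"tx":0.07,"ty":-0.3,"tz":0,"spin":0,"hand":60},{"tx":0.1,"ty":-0.4,"tz":0,"spin":0,"hand":60},{"tx":0.12,"ty":-0.5,"tz":0,"spin":0,"hand":60},{"tx":0.14,"ty":-0.6,"tz":0,"spin":0,"hand":60},{"tx":0.17,"ty":-0.7,"tz":0,"spin":0,"hand":60},{"tx":0.19,"ty":-0.8,"tz":0,"spin":0,"hand":60},{"tx":0.21,"ty":-0.9,"tz":0,"spin":0,"hand":60},{"tx":0.23,"ty":-1.0,"tz":0,"spin":0,"hand":60}]'

```text
time_s: 3.07
position: [0.523, 0.0262, 0.3204]
eef_rot: [0.0, 0.993, -0.122, 0.001]
force: [0.9, 0.3, 0.3]
finger_gap: 0.0598
gripper_force: 0.0
```

```bash
python3 - <<'E'
from lib import *; from plant import robot
s=robot.observe(); print(np.round(s["position"],3),np.round(s["joint_pos"],2)); move(s,[.56,.14,.32],-.243)
E
```

```text
[0.523 0.026 0.32 ] [ 0.68  0.23 -0.92  1.69  0.19  1.31 -2.09]
t [0.021, -0.2983, 0.0008] spin -0.0004 yaw now -0.2437 tilt z [0.001, -0.001, -1.0]
```

send_rows --commands '[{"tx":0,"ty":-0.05,"tz":0,"spin":-0.08,"hand":60},{"tx":0.02,"ty":-0.1,"tz":0,"spin":-0.16,"hand":60},{"tx":0.02,"ty":-0.15,"tz":0,"spin":-0.24,"hand":60},{"tx":0.02,"ty":-0.2,"tz":0,"spin":-0.32,"hand":60},{"tx":0.02,"ty":-0.3,"tz":0,"spin":-0.4,"hand":60},{"tx":0.02,"ty":-0.3,"tz":0,"spin":-0.48,"hand":60},{"tx":0.02,"ty":-0.3,"tz":0,"spin":-0.56,"hand":60},{"tx":0.02,"ty":-0.3,"tz":0,"spin":-0.64,"hand":60},{"tx":0.02,"ty":-0.3,"tz":0,"spin":-0.72,"hand":60},{"tx":0.02,"ty":-0.3,"tz":0,"spin":-0.8,"hand":60}]'

```text
time_s: 3.9
position: [0.5591, 0.1392, 0.32]
eef_rot: [0.0, 0.874, 0.485, 0.0]
force: [0.2, 0.6, -0.4]
finger_gap: 0.0599
gripper_force: 0.0
```

send_rows --commands '[{"tx":0,"ty":0,"tz":0,"spin":-0.08,"hand":60},{"tx":0,"ty":0,"tz":0,"spin":-0.16,"hand":60},{"tx":0,"ty":0,"tz":0,"spin":-0.24,"hand":60},{"tx":0,"ty":0,"tz":0,"spin":-0.32,"hand":60},{"tx":0,"ty":0,"tz":0,"spin":-0.4,"hand":60},{"tx":0,"ty":0,"tz":0,"spin":-0.48,"hand":60},{"tx":0,"ty":0,"tz":0,"spin":-0.56,"hand":60},{"tx":0,"ty":0,"tz":0,"spin":-0.64,"hand":60},{"tx":0,"ty":0,"tz":0,"spin":-0.72,"hand":60},{"tx":0,"ty":0,"tz":0,"spin":-0.8,"hand":60}]'

```text
time_s: 4.73
position: [0.5592, 0.1388, 0.3199]
eef_rot: [0.0, 0.425, 0.905, -0.0]
force: [0.1, 0.2, 0.1]
finger_gap: 0.0602
gripper_force: 0.0
```

send_rows --commands '[{"tx":0,"ty":0,"tz":0,"spin":-0.08,"hand":60},{"tx":0,"ty":0,"tz":0,"spin":-0.16,"hand":60},{"tx":0,"ty":0,"tz":0,"spin":-0.24,"hand":60},{"tx":0,"ty":0,"tz":0,"spin":-0.32,"hand":60},{"tx":0,"ty":0,"tz":0,"spin":-0.4,"hand":60},{"tx":0,"ty":0,"tz":0,"spin":-0.4,"hand":60}]'

```text
time_s: 5.23
position: [0.5592, 0.1389, 0.3198]
eef_rot: [-0.0, 0.126, 0.992, -0.0]
force: [0.5, 0.7, -0.2]
finger_gap: 0.0601
gripper_force: 0.0
```

```bash
cat >> lib.py <<'E'
def wproj(s,d,X):
    f=d["camera_matrix"][0,0];c=d["camera_matrix"][:2,2];H=np.array(d["hand_eye"])
    t=R.from_quat(s["eef_rot"],scalar_first=True).inv().apply(np.atleast_2d(X)-s["position"])
    v=(t-H[:3,3])@H[:3,:3]; v=v*[1,-1,-1]
    r=np.hypot(v[:,0],v[:,1]);th=np.arctan2(r,v[:,2]);return c+f*(th/r)[:,None]*v[:,:2]
E
python3 - <<'E'
from lib import *; from plant import robot,cams
import cv2,pickle
s=robot.observe(); d=cams.read_camera("wrist"); print(np.round(s["position"],3),np.round(s["joint_pos"],2)); move(s,[.56,.14,.32],-.243)
print(d["camera_matrix"].round(1).tolist(),np.round(d["hand_eye"],3).tolist())
cv2.imwrite("pics/w1.png",d["img"]);pickle.dump((s,d),open("w1.pkl","wb"))
pr=[.6385,.0265,-.243];pb=[.427,.187,.225]
print(wproj(s,d,world(pr,[[0,73,120],[0,-73,120],[-60,-70,60],[-60,11,45],[-60,169,110]])).round().tolist())
print(wproj(s,d,world(pb,[[70,45,60],[70,-45,60],[-70,-45,60],[-70,45,60],[0,0,92],[-56,0,92]])).round().tolist())
E
```

```text
[0.559 0.139 0.32 ] [ 0.66  0.68 -1.5   1.56  0.67  1.54  0.47]
t [-0.0013, 0.0033, -0.0004] spin -0.0058 yaw now 2.8894 tilt z [-0.0, -0.0, -1.0]
[[309.7, 0.0, 322.8], [0.0, 309.7, 199.6], [0.0, 0.0, 1.0]] [[-0.0, 0.97, 0.243, 0.066], [1.0, -0.0, 0.0, 0.0], [0.0, 0.243, -0.97, -0.19], [0.0, 0.0, 0.0, 1.0]]
[[311.0, 251.0], [210.0, 249.0], [220.0, 199.0], [272.0, 196.0], [381.0, 206.0]]
[[382.0, 102.0], [327.0, 129.0], [282.0, 46.0], [337.0, 20.0], [333.0, 69.0], [314.0, 34.0]]
```

View pics/w1.png

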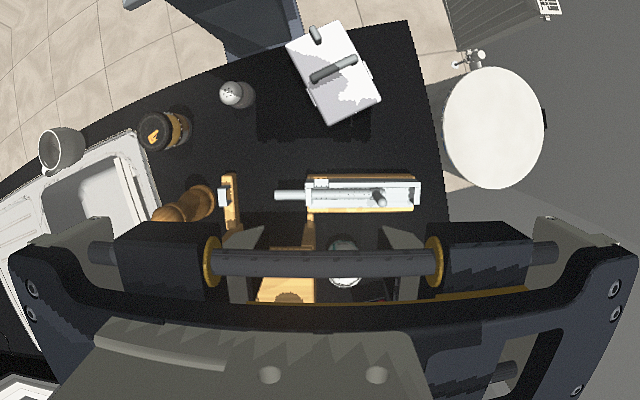

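```bash
python3 - <<'E'
import cv2
a=cv2.imread("pics/w1.png")[10:220,205:425]; cv2.imwrite("pics/w1c.png",cv2.resize(a,None,fx=2.8,fy=2.8,interpolation=cv2.INTER_CUBIC))
E
```

```text
(no output)
```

View pics/w1c.png

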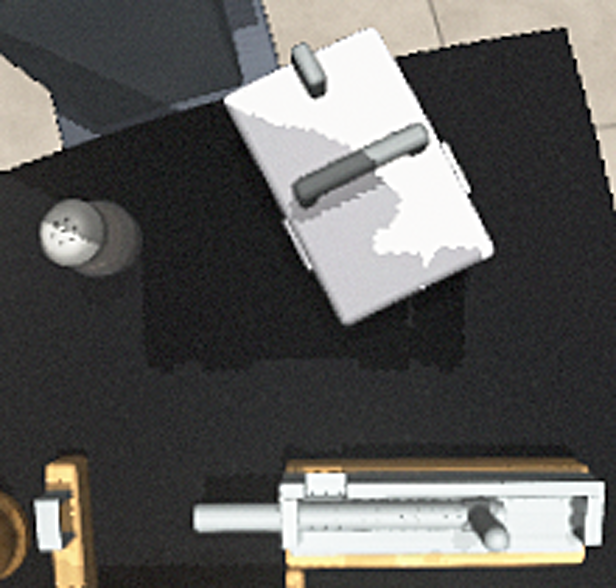

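```bash
cat > m3.py <<'E'
from lib import *; import pickle
s,d=pickle.load(open("w1.pkl","rb"))
W=lambda u,v:np.array([205+(u-.9)/2.8,10+(v-.9)/2.8]); T=lambda u,v:np.array([245+(u-1)/3,95+(v-1)/3])
def solve(obs,x0):
    def res(p): return np.concatenate([((wproj(s,d,world(p,X))[0] if c=="w" else proj(c,world(p,X))[0])-u) for c,X,u in obs])
    r=least_squares(res,x0,loss="soft_l1"); return r.x,r.fun.reshape(-1,2)
rw=[("w",(-60,-70,60),W(48,523)),("w",(-85,61,30),W(288,462)),("w",(-85,239,30),W(586,463)),("w",(-78,85,66),W(325,483)),("w",(-78,236,66),W(603,483))]
rt=[("top",X,T(*u)) for X,u in [((0,73,120),(232,196)),((0,-73,120),(405,236)),((135,-73,120),(434,77)),((135,73,120),(267,43)),((-60,-70,60),(377,314))]]
bw=[("w",X,W(*u)) for X,u in [((70,45,60),(493,250)),((70,-45,60),(348,325)),((-70,-45,60),(225,98)),((-70,45,60),(374,28)),((0,0,92),(361,164)),((-56,0,92),(307,62))]]
bt=[("top",X,T(*u)) for X,u in [((70,45,60),(62,413)),((70,-45,60),(163,390)),((-70,-45,60),(202,548)),((-70,45,60),(103,572)),((0,0,92),(130,482)),((-56,0,92),(145,542))]]
for n,o,x0 in (("rw",rw,[.64,.03,-.24]),("r",rw+rt,[.64,.03,-.24]),("bw",bw,[.43,.19,.22]),("b",bw+bt,[.43,.19,.22])):
    p,f=solve(o,x0);print(n,p.round(4),f.round(1).tolist())
    if n=="r":pr=p
for b in (40,45,50): print(b,((wproj(s,d,world(pr,[[-60,58-b,45],[-60,215-b,110]]))-[205,10])*2.8+.9).round().tolist())
E
python3 m3.py
```

```text
rw [ 0.6347  0.03   -0.2375] [[-0.8, -0.4], [-2.0, 0.1], [2.2, -1.1], [0.0, 1.2], [0.9, 0.3]]
r [ 0.6365  0.0287 -0.2333] [[-1.3, 1.1], [-2.7, 1.3], [1.5, -0.4], [-0.8, 2.4], [0.1, 1.0], [-1.7, 2.1], [-1.4, 0.8], [-0.4, 1.5], [-2.1, 1.0], [-0.2, 1.0]]
bw [0.4243 0.1894 0.2324] [[2.4, 0.7], [-0.7, 1.5], [-1.9, -0.1], [-0.2, -2.1], [0.5, -1.4], [0.2, 0.3]]
b [0.4257 0.188  0.2223] [[1.5, 2.4], [-2.0, 2.7], [-2.3, 0.6], [-0.2, -1.0], [-0.2, -0.2], [-0.1, 1.3], [-0.8, 0.8], [-0.4, -0.1], [-0.3, 0.8], [-1.8, 1.6], [-1.2, 0.3], [-0.8, 2.4]]
40 [[203.0, 517.0], [509.0, 541.0]]
45 [[194.0, 517.0], [499.0, 541.0]]
50 [[185.0, 517.0], [489.0, 542.0]]
```

```bash
cat >> lib.py <<'E'
RIS=np.array([.636,.029,-.237])
E
python3 - <<'E'
from lib import *; from plant import robot
s=robot.observe()
for z in (.16,.078):
  move(s,[*world(RIS,[[-60,170,0]])[0][:2],z],-.237)
q=R.from_quat(s["eef_rot"],scalar_first=True); print(q.as_matrix().round(3))
E
```

```text
t [-0.0968, 0.2051, 0.3997] spin -0.0137 yaw now 2.8831 tilt z [-0.0, -0.0, -1.0]
t [-0.0969, 0.2051, 0.6047] spin -0.0137 yaw now 2.8831 tilt z [-0.0, -0.0, -1.0]
[[-0.967  0.256 -0.   ]
 [ 0.256  0.967 -0.   ]
 [ 0.    -0.    -1.   ]]
```

send_rows --commands '[{"tx":-0.04,"ty":0.1,"tz":0.1,"spin":-0.0137,"hand":60},{"tx":-0.097,"ty":0.205,"tz":0.2,"spin":-0.0137,"hand":60},{"tx":-0.097,"ty":0.205,"tz":0.3,"spin":-0.0137,"hand":60},{"tx":-0.097,"ty":0.205,"tz":0.4,"spin":-0.0137,"hand":60},{"tx":-0.097,"ty":0.205,"tz":0.47,"spin":-0.0137,"hand":60},{"tx":-0.097,"ty":0.205,"tz":0.54,"spin":-0.0137,"hand":60},{"tx":-0.097,"ty":0.205,"tz":0.6,"spin":-0.0137,"hand":60},{"tx":-0.097,"ty":0.205,"tz":0.6,"spin":-0.0137,"hand":60}]'

```text
time_s: 5.95
position: [0.614, 0.2061, 0.0735]
eef_rot: [-0.004, 0.119, 0.993, -0.003]
force: [-1.4, -0.6, -0.7]
finger_gap: 0.06
gripper_force: 0.0
```

send_rows --commands '[{"tx":0,"ty":0,"tz":0,"spin":0,"hand":30},{"tx":0,"ty":0,"tz":0,"spin":0,"hand":8},{"tx":0,"ty":0,"tz":0,"spin":0,"hand":8},{"tx":0,"ty":0,"tz":0,"spin":0,"hand":8},{"tx":0,"ty":0,"tz":0,"spin":0,"hand":8},{"tx":0,"ty":0,"tz":0,"spin":0,"hand":8}]'

```text
time_s: 6.45
position: [0.6181, 0.2086, 0.0812]
eef_rot: [0.001, 0.117, 0.993, 0.0]
force: [0.4, -0.1, 0.9]
finger_gap: 0.0247
gripper_force: 0.0
```

```bash
python3 - <<'E'
from lib import *; from plant import robot
s=robot.observe();print(np.round(s["position"],4),np.round(s["joint_pos"],2))
d=np.array(s["position"])[:2]-RIS[:2];c,n=np.cos(RIS[2]),np.sin(RIS[2]);print(c*d[0]+n*d[1],-n*d[0]+c*d[1]); move(s,s["position"],-.237)
E
```

```text
[0.6181 0.2086 0.0812] [ 0.37  0.96 -1.21  1.62  0.94  1.24  0.31]
-0.05960584761868028 0.1703888800825281
t [0.0, 0.0, 0.0] spin 0.001 yaw now 2.9062 tilt z [0.002, 0.0, -1.0]
```

send_rows --commands '[{"tx":0,"ty":0,"tz":0,"spin":0,"hand":8},{"tx":0,"ty":0,"tz":0,"spin":0,"hand":8},{"tx":0,"ty":0,"tz":0,"spin":0,"hand":8},{"tx":0,"ty":0,"tz":0,"spin":0,"hand":8},{"tx":0,"ty":0,"tz":0,"spin":0,"hand":8}]'

```text
time_s: 6.87
position: [0.6174, 0.2086, 0.0799]
eef_rot: [-0.0, 0.117, 0.993, -0.0]
force: [-0.3, 0.5, -0.7]
finger_gap: 0.0081
gripper_force: 0.0
```

```bash
python3 - <<'E'
import cv2,numpy as np
from plant import robot,cams
a=cams.read_camera("scene")["img"]; w=cams.read_camera("wrist")["img"]
A=cv2.resize(a[170:290,190:350],None,fx=4,fy=4,interpolation=cv2.INTER_CUBIC)[:, :640]
cv2.imwrite("pics/s2.png",A)
cv2.imwrite("pics/w2.png",w)
E
```

```text
(no output)
```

View pics/s2.png

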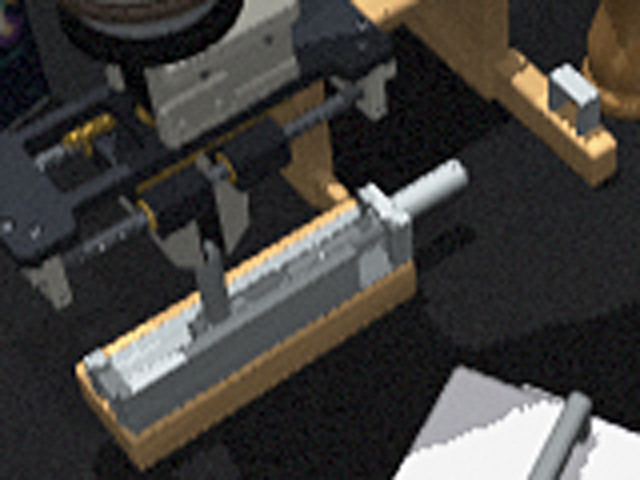

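View pics/w2.png

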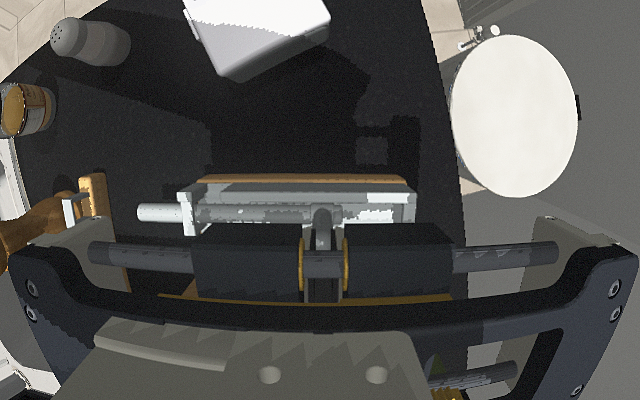

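```bash
python3 - <<'E'
from lib import *; from plant import robot,cams
import cv2,pickle
s=robot.observe();d=cams.read_camera("wrist");pickle.dump((s,d),open("w2.pkl","wb"))
for X in [(-60,170,110),(-60,170,93),(-85,61,30),(-85,239,30),(-82,61,66),(-82,236,66),(-60,13,45),(-60,-70,60)]: print(X,wproj(s,d,world(RIS,[X]))[0].round(1))
a=d["img"][165:255,100:440]; cv2.imwrite("pics/w2c.png",cv2.resize(a,None,fx=2.35,fy=2.35*2,interpolation=cv2.INTER_CUBIC))
E
```

```text
(-60, 170, 110) [321.9 245. ]
(-60, 170, 93) [322.  234.3]
(-85, 61, 30) [191.8 177.2]
(-85, 239, 30) [408.  176.9]
(-82, 61, 66) [173.1 190. ]
(-82, 236, 66) [417.2 190. ]
(-60, 13, 45) [139.4 210.2]
(-60, -70, 60) [ 65.6 213. ]
```

View pics/w2c.png

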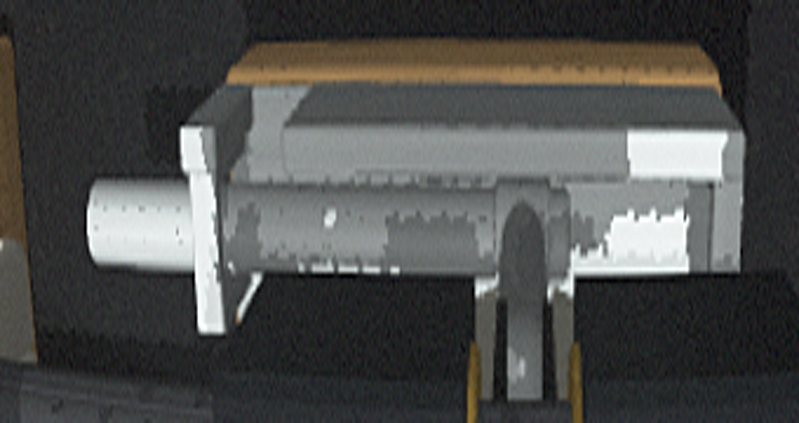

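send_rows --commands '[{"tx":0,"ty":0,"tz":0,"spin":0,"hand":0},{"tx":0,"ty":0,"tz":0,"spin":0,"hand":0},{"tx":0,"ty":0,"tz":0,"spin":0,"hand":0}]'

```text
time_s: 7.27
position: [0.6174, 0.2086, 0.08]
eef_rot: [-0.0, 0.117, 0.993, 0.0]
force: [-0.3, 0.6, 0.6]
finger_gap: 0.0004
gripper_force: 0.0
```

```bash
python3 - <<'E'
from lib import *; from plant import robot
s=robot.observe();p=np.array(s["position"]);print(p)
for X in (p,p+[0,0,.019],world(RIS,[[-60,170,110]])[0],world(RIS,[[-60,170,45]])[0]): print("scene crop",((proj("scene",X)[0]-[190,170])*4).round())
E
```

```text
[0.61740031 0.20859071 0.07995033]
scene crop [211. 282.]
scene crop [206. 259.]
scene crop [203. 245.]
scene crop [219. 321.]
```

```bash
python3 - <<'E'
from lib import *
import pickle,cv2
s,d=pickle.load(open("w2.pkl","rb"));g=cv2.cvtColor(d["img"],cv2.COLOR_BGR2GRAY)
for r in range(200,256,4): print(r,g[r,296:350:2].tolist())
for t in (-.3,-.1,0,.1,.3,.5):
    print(t,wproj(s,d,world(RIS,[[-60-65*np.sin(t),170,45+65*np.cos(t)],[-60-10*np.sin(t),170,45+10*np.cos(t)]])).round(1).tolist())
print("tcp",wproj(s,d,[s["position"],np.array(s["position"])+[0,0,.019]]).round(1).tolist())
E
```

```text
200 [147, 143, 146, 146, 146, 144, 147, 146, 147, 145, 145, 142, 149, 146, 143, 150, 147, 145, 147, 144, 146, 148, 147, 141, 145, 145, 146]
204 [129, 129, 105, 101, 107, 128, 129, 99, 97, 96, 97, 95, 95, 100, 95, 94, 94, 91, 92, 118, 126, 130, 130, 156, 149, 147, 156]
208 [116, 115, 115, 113, 112, 115, 114, 97, 130, 124, 127, 111, 90, 82, 92, 109, 124, 121, 124, 113, 116, 114, 109, 117, 150, 151, 149]
212 [100, 108, 114, 126, 124, 125, 134, 99, 149, 124, 75, 75, 78, 84, 79, 67, 68, 91, 120, 104, 102, 102, 106, 90, 113, 108, 126]
216 [121, 121, 122, 114, 157, 159, 158, 104, 137, 69, 79, 72, 79, 69, 73, 69, 69, 61, 113, 101, 120, 116, 112, 94, 108, 111, 112]
220 [112, 112, 113, 112, 101, 107, 112, 126, 96, 76, 74, 75, 69, 73, 70, 75, 72, 67, 107, 113, 113, 114, 113, 138, 224, 222, 229]
224 [30, 32, 21, 122, 148, 149, 153, 163, 114, 69, 70, 78, 80, 71, 73, 66, 65, 63, 77, 125, 129, 130, 153, 210, 94, 10, 12]
228 [32, 30, 33, 98, 99, 93, 95, 87, 63, 55, 69, 67, 65, 73, 74, 74, 77, 65, 47, 137, 81, 81, 82, 120, 41, 29, 35]
232 [33, 21, 26, 67, 84, 88, 86, 85, 34, 30, 81, 78, 83, 81, 83, 7
[... 191 characters left out ...]
92, 36, 24, 19, 141, 131, 101, 100, 109, 99, 99, 76, 28, 26, 66, 87, 85, 65, 68, 70, 36]
244 [29, 36, 88, 72, 59, 87, 88, 19, 32, 20, 147, 143, 146, 170, 103, 105, 97, 80, 27, 22, 58, 87, 87, 56, 85, 75, 25]
248 [37, 35, 101, 64, 62, 87, 81, 26, 29, 17, 114, 111, 106, 110, 106, 106, 97, 80, 25, 35, 43, 92, 89, 59, 79, 82, 19]
252 [40, 36, 107, 81, 41, 52, 51, 53, 54, 48, 46, 45, 51, 51, 55, 57, 51, 62, 61, 54, 60, 54, 53, 53, 82, 86, 27]
-0.3 [[321.9, 273.1], [322.1, 219.7]]
-0.1 [[321.9, 255.3], [322.1, 217.3]]
0 [[321.9, 245.0], [322.1, 216.0]]
0.1 [[321.9, 233.9], [322.1, 214.6]]
0.3 [[322.0, 210.4], [322.1, 211.9]]
0.5 [[322.0, 187.1], [322.1, 209.1]]
tcp [[322.3, 226.8], [322.2, 237.3]]
```

send_rows --commands '[{"tx":0.05,"ty":0,"tz":-0.1,"spin":0,"hand":40},{"tx":0.1,"ty":0,"tz":-0.2,"spin":0,"hand":40},{"tx":0.1,"ty":0,"tz":-0.25,"spin":0,"hand":40},{"tx":0.1,"ty":0,"tz":-0.25,"spin":0,"hand":40},{"tx":0.1,"ty":0,"tz":-0.25,"spin":0,"hand":40}]'

```text
time_s: 7.68
position: [0.5793, 0.2186, 0.1819]
eef_rot: [0.002, 0.117, 0.993, 0.0]
force: [0.4, -0.3, -0.4]
finger_gap: 0.029
gripper_force: 0.0
```

```bash
python3 - <<'E'
from lib import *; from plant import robot,cams
import cv2,pickle
s=robot.observe();d=cams.read_camera("wrist");pickle.dump((s,d),open("w3.pkl","wb"));print(s["position"])
a=cv2.resize(d["img"][150:260,120:440],None,fx=2.5,fy=2.5,interpolation=cv2.INTER_CUBIC)
t=cams.read_camera("scene")["img"]; b=cv2.resize(t[190:270,215:335],None,fx=4,fy=4,interpolation=cv2.INTER_CUBIC)
c=np.zeros((275+320,800,3),np.uint8);c[:275,:800]=a;c[275:,:480]=b;cv2.imwrite("pics/w3c.png",c)
for t in (-.3,-.1,0,.1,.3,.5):
    X=world(RIS,[[-60-65*np.sin(t),170,45+65*np.cos(t)],[-60-10*np.sin(t),170,45+10*np.cos(t)]])
    print(t,((wproj(s,d,X)-[120,150])*2.5).round().tolist(),((proj("scene",X)-[215,190])*4+[0,275]).round().tolist())
E
```

```text
[0.57932858 0.21855018 0.18189177]
-0.3 [[503.0, 274.0], [503.0, 188.0]] [[82.0, 419.0], [114.0, 502.0]]
-0.1 [[503.0, 245.0], [503.0, 184.0]] [[96.0, 432.0], [116.0, 504.0]]
0 [[503.0, 229.0], [503.0, 181.0]] [[103.0, 440.0], [117.0, 505.0]]
0.1 [[503.0, 212.0], [503.0, 179.0]] [[110.0, 449.0], [118.0, 507.0]]
0.3 [[503.0, 177.0], [503.0, 175.0]] [[126.0, 469.0], [120.0, 509.0]]
0.5 [[503.0, 141.0], [503.0, 170.0]] [[141.0, 491.0], [122.0, 513.0]]
```

View pics/w3c.png

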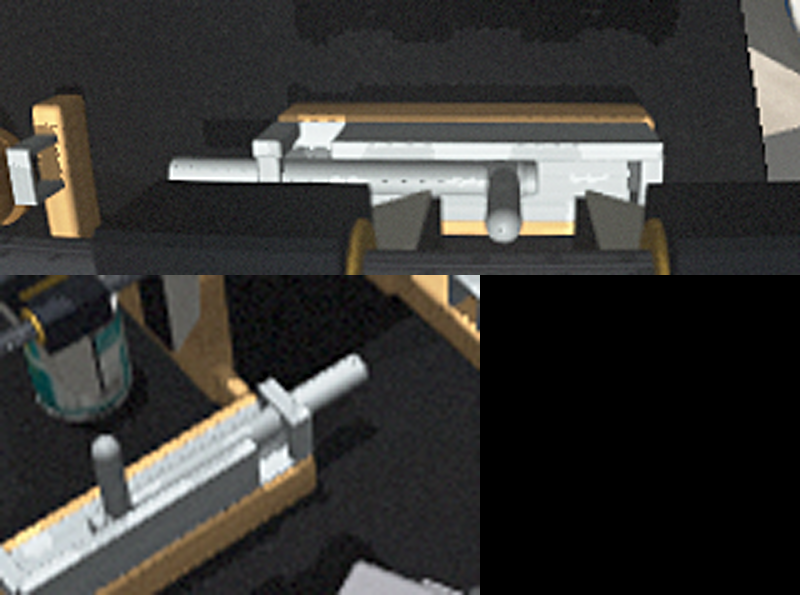

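send_rows --commands '[{"tx":0,"ty":0,"tz":0,"spin":0,"hand":50},{"tx":-0.05,"ty":0,"tz":0,"spin":0,"hand":50},{"tx":-0.1,"ty":0,"tz":0,"spin":0,"hand":50},{"tx":-0.1,"ty":0,"tz":0.05,"spin":0,"hand":50},{"tx":-0.1,"ty":0,"tz":0.12,"spin":0,"hand":50},{"tx":-0.1,"ty":0,"tz":0.19,"spin":0,"hand":50},{"tx":-0.1,"ty":0,"tz":0.25,"spin":0,"hand":50},{"tx":-0.1,"ty":0,"tz":0.255,"spin":0,"hand":50},{"tx":-0.1,"ty":0,"tz":0.255,"spin":0,"hand":50}]'

```text
time_s: 8.53
position: [0.6159, 0.2077, 0.0755]
eef_rot: [-0.002, 0.117, 0.993, -0.001]
force: [-0.2, 0.2, -0.1]
finger_gap: 0.0499
gripper_force: 0.0
```

send_rows --commands '[{"tx":0,"ty":0,"tz":0,"spin":0,"hand":10},{"tx":0,"ty":0,"tz":0,"spin":0,"hand":10},{"tx":0,"ty":0,"tz":0,"spin":0,"hand":10},{"tx":0,"ty":0,"tz":0,"spin":0,"hand":10},{"tx":0,"ty":0,"tz":0,"spin":0,"hand":10},{"tx":0,"ty":0,"tz":0,"spin":0,"hand":10},{"tx":0,"ty":0,"tz":0,"spin":0,"hand":10},{"tx":0,"ty":0,"tz":0,"spin":0,"hand":10}]'

```text
time_s: 9.2
position: [0.6175, 0.2085, 0.0781]
eef_rot: [0.0, 0.117, 0.993, -0.0]
force: [0.1, -0.0, -0.7]
finger_gap: 0.0105
gripper_force: 0.0
```

```bash
python3 - <<'E'
from lib import *; from plant import robot,cams
import cv2
s=robot.observe();d=cams.read_camera("wrist");print(s["position"],s["finger_gap"],s["gripper_force"])
g=cv2.cvtColor(d["img"],cv2.COLOR_BGR2GRAY)
for r in range(208,252,6): print(r,g[r,296:350:2].tolist())
for n in ("bolt_handle","bolt"):
  for c in ("wrist","scene"): print(c,n,[(np.round(r["box"]).tolist(),round(r["conf"],2)) for r in cams.search_frame(c,n)[:2]])
t=cams.read_camera("scene")["img"]; cv2.imwrite("pics/s4.png",np.hstack([cv2.resize(t[190:290,200:300],None,fx=4,fy=4,interpolation=cv2.INTER_CUBIC),cv2.resize(d["img"][180:260,282:362],None,fx=5,fy=5,interpolation=cv2.INTER_CUBIC)]))
E
```

```text
[0.61751201 0.20849629 0.0781334 ] 0.010481876595005655 0.0
208 [112, 110, 110, 113, 114, 110, 110, 98, 123, 120, 129, 120, 103, 96, 104, 112, 121, 114, 119, 100, 109, 107, 111, 114, 155, 152, 155]
214 [104, 108, 107, 127, 136, 139, 146, 101, 151, 92, 75, 81, 78, 73, 69, 71, 67, 72, 111, 99, 114, 104, 106, 91, 116, 115, 114]
220 [115, 115, 111, 112, 109, 139, 150, 104, 98, 75, 79, 81, 80, 74, 67, 70, 68, 63, 93, 99, 120, 115, 114, 148, 148, 133, 237]
226 [29, 128, 236, 229, 228, 157, 134, 237, 87, 65, 70, 72, 70, 74, 70, 67, 66, 68, 61, 216, 223, 120, 172, 230, 216, 228, 52]
232 [30, 47, 90, 85, 82, 85, 77, 29, 29, 64, 69, 74, 79, 74, 80, 71, 70, 67, 58, 31, 35, 93, 83, 88, 89, 86, 28]
238 [52, 64, 85, 87, 85, 92, 55, 25, 29, 86, 97, 99, 93, 103, 98, 94, 91, 87, 61, 29, 25, 73, 91, 90, 90, 78, 64]
244 [95, 74, 62, 86, 88, 90, 22, 34, 15, 91, 103, 110, 151, 180, 103, 107, 102, 97, 71, 26, 29, 22, 85, 85, 92, 59, 78]
250 [103, 62, 46, 45, 55, 36, 25, 31, 35, 52, 53, 54, 51, 51, 54, 51, 55, 45, 38, 30, 30, 33, 46, 48, 45, 47, 69]
wrist bolt_handle []
scene bolt_handle [([243.0, 234.0, 1.0, 19.0], 0.61), ([284.0, 259.0, 85.0, 78.0], 0.26)]
wrist bolt [([139.0, 205.0, 202.0, 42.0], 0.89), ([314.0, 204.0, 19.0, 47.0], 0.38)]
scene bolt [([234.0, 206.0, 71.0, 52.0], 0.76), ([283.0, 260.0, 88.0, 79.0], 0.16)]
```

send_rows --commands '[{"tx":0,"ty":0.02,"tz":0,"spin":0,"hand":10},{"tx":0,"ty":0.04,"tz":0,"spin":0,"hand":10},{"tx":0,"ty":0.05,"tz":0,"spin":0,"hand":10},{"tx":0,"ty":0.05,"tz":0,"spin":0,"hand":10}]'

```text
time_s: 9.83
position: [0.6218, 0.2304, 0.0783]
eef_rot: [0.0, 0.116, 0.993, 0.001]
force: [0.0, 1.7, 0.7]
finger_gap: 0.0099
gripper_force: 0.0
```

```bash
python3 - <<'E'
from lib import *; from plant import robot,cams
import cv2
s=robot.observe();d=cams.read_camera("wrist");print(s["position"],s["finger_gap"],s["gripper_force"],s["force"])
t=cams.read_camera("scene")["img"]; cv2.imwrite("pics/s5.png",np.hstack([cv2.resize(t[180:280,210:310],None,fx=4,fy=4,interpolation=cv2.INTER_CUBIC),cv2.resize(d["img"][180:260,282:362],None,fx=5,fy=5,interpolation=cv2.INTER_CUBIC)]))
for n in ("bolt_handle","bolt"):
  for c in ("wrist","scene"): print(c,n,[(np.round(r["box"]).tolist(),round(r["conf"],2)) for r in cams.search_frame(c,n)[:2]])
E
```

```text
[0.6217946  0.23041284 0.07828025] 0.009898235888842992 0.0 [0.00970416 1.74499718 0.74318679]
wrist bolt_handle [([281.0, 206.0, 25.0, 21.0], 0.59)]
scene bolt_handle [([239.0, 234.0, 7.0, 18.0], 0.64)]
wrist bolt [([118.0, 208.0, 193.0, 18.0], 0.62), ([154.0, 0.0, 148.0, 85.0], 0.2)]
scene bolt [([283.0, 260.0, 87.0, 78.0], 0.25)]
```

View pics/s5.png

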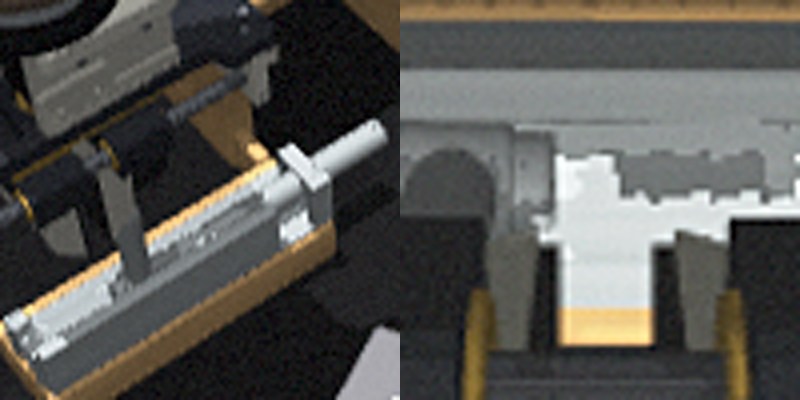

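send_rows --commands '[{"tx":0,"ty":0.05,"tz":-0.06,"spin":0,"hand":40},{"tx":0,"ty":0,"tz":-0.12,"spin":0,"hand":50},{"tx":-0.035,"ty":-0.055,"tz":-0.12,"spin":0,"hand":50},{"tx":-0.035,"ty":-0.055,"tz":-0.12,"spin":0,"hand":50},{"tx":-0.035,"ty":-0.055,"tz":-0.12,"spin":0,"hand":50},{"tx":-0.035,"ty":-0.055,"tz":-0.12,"spin":0,"hand":50},{"tx":-0.035,"ty":-0.055,"tz":-0.07,"spin":0,"hand":50},{"tx":-0.035,"ty":-0.055,"tz":-0.03,"spin":0,"hand":50},{"tx":-0.035,"ty":-0.055,"tz":0,"spin":0,"hand":50},{"tx":-0.035,"ty":-0.055,"tz":0,"spin":0,"hand":50}]'

```text
time_s: 10.97
position: [0.6282, 0.2025, 0.074]
eef_rot: [-0.002, 0.117, 0.993, -0.001]
force: [-1.3, -0.1, -0.7]
finger_gap: 0.0501
gripper_force: 0.0
```

send_rows --commands '[{"tx":0,"ty":0,"tz":0,"spin":0,"hand":6},{"tx":0,"ty":0,"tz":0,"spin":0,"hand":6},{"tx":0,"ty":0,"tz":0,"spin":0,"hand":6},{"tx":0,"ty":0,"tz":0,"spin":0,"hand":6},{"tx":0,"ty":0,"tz":0,"spin":0,"hand":6},{"tx":0,"ty":0,"tz":0,"spin":0,"hand":6},{"tx":0,"ty":0,"tz":0,"spin":0,"hand":6},{"tx":0,"ty":0,"tz":0,"spin":0,"hand":6},{"tx":0,"ty":0,"tz":0,"spin":0,"hand":6}]'

```text
time_s: 11.72
position: [0.6306, 0.2033, 0.0781]
eef_rot: [0.0, 0.117, 0.993, -0.0]
force: [0.3, -0.3, 0.3]
finger_gap: 0.0062
gripper_force: 0.0
```

```bash
python3 - <<'E'
from lib import *; from plant import robot,cams
import cv2,pickle
s=robot.observe();d=cams.read_camera("wrist");t=cams.read_camera("scene");pickle.dump((s,d,t),open("w6.pkl","wb"))
g=cv2.cvtColor(d["img"],cv2.COLOR_BGR2GRAY)
for r in range(196,252,4): print(r,g[r,296:350:2].tolist())
print("tcp/grasp scene px",proj("scene",[s["position"],np.array(s["position"])+[0,0,.019]]).round(1).tolist(),"handle",proj("scene",world(RIS,[[-60,170,110],[-60,170,45]])).round(1).tolist())
G=cv2.cvtColor(t["img"],cv2.COLOR_BGR2GRAY)
for r in range(222,256,2): print(r,G[r,232:256].tolist())
E
```

```text
196 [146, 147, 148, 145, 143, 149, 144, 148, 128, 149, 107, 73, 76, 78, 79, 80, 80, 81, 72, 125, 134, 146, 146, 149, 141, 129, 150]
200 [154, 155, 152, 160, 157, 159, 138, 119, 137, 140, 64, 84, 78, 80, 78, 80, 77, 81, 75, 84, 153, 168, 118, 127, 150, 139, 154]
204 [130, 134, 130, 130, 128, 133, 132, 137, 121, 119, 72, 81, 76, 78, 78, 76, 79, 86, 74, 68, 128, 137, 139, 137, 129, 139, 148]
208 [143, 142, 144, 142, 140, 141, 146, 124, 113, 88, 80, 80, 79, 80, 87, 88, 84, 83, 80, 76, 94, 129, 127, 149, 157, 154, 152]
212 [112, 112, 109, 109, 146, 145, 146, 140, 182, 113, 86, 105, 117, 117, 118, 123, 118, 111, 115, 81, 77, 114, 115, 115, 115, 110, 111]
216 [119, 118, 118, 115, 122, 152, 144, 238, 232, 95, 117, 124, 128, 105, 100, 105, 104, 102, 97, 93, 80, 121, 117, 118, 119, 113, 115]
220 [173, 160, 228, 224, 219, 145, 123, 229, 228, 87, 120, 135, 102, 106, 117, 124, 115, 107, 103, 91, 75, 199, 194, 230, 229, 228, 227]
224 [16, 16, 20, 17, 62, 215, 218, 224, 224, 188, 111, 127, 132, 109, 116, 115, 111, 105, 98, 92, 120, 224, 201, 5, 16, 27, 21]
228 [35, 41, 40, 32, 31, 108, 83, 84, 74, 
[... 1874 characters left out ...]
37, 137, 136]
244 [24, 31, 17, 18, 75, 184, 210, 221, 66, 74, 75, 83, 78, 75, 67, 84, 125, 136, 140, 137, 134, 131, 105, 126]
246 [72, 150, 182, 208, 207, 207, 185, 212, 135, 74, 81, 80, 82, 77, 69, 94, 130, 135, 113, 114, 133, 126, 130, 131]
248 [205, 202, 199, 191, 222, 146, 94, 93, 115, 72, 74, 81, 83, 78, 73, 80, 125, 122, 128, 130, 137, 137, 113, 97]
250 [201, 204, 147, 157, 90, 103, 121, 126, 133, 111, 103, 85, 79, 92, 112, 132, 134, 138, 130, 104, 98, 74, 78, 79]
252 [154, 91, 96, 96, 101, 89, 98, 136, 134, 95, 132, 120, 137, 131, 139, 133, 101, 91, 71, 78, 81, 77, 79, 78]
254 [118, 118, 141, 128, 134, 118, 67, 125, 127, 133, 132, 137, 130, 100, 86, 73, 79, 76, 77, 76, 80, 83, 82, 80]
```

send_rows --commands '[{"tx":0,"ty":0,"tz":-0.08,"spin":0,"hand":50},{"tx":0.034,"ty":0,"tz":-0.08,"spin":0,"hand":50},{"tx":0.034,"ty":0,"tz":-0.08,"spin":0,"hand":50},{"tx":0.034,"ty":0,"tz":-0.08,"spin":0,"hand":50},{"tx":0.034,"ty":0,"tz":-0.04,"spin":0,"hand":50},{"tx":0.034,"ty":0,"tz":0,"spin":0,"hand":50},{"tx":0.034,"ty":0,"tz":0.02,"spin":0,"hand":50},{"tx":0.034,"ty":0,"tz":0.04,"spin":0,"hand":50},{"tx":0.034,"ty":0,"tz":0.04,"spin":0,"hand":50}]'

```text
time_s: 12.57
position: [0.6159, 0.2055, 0.0587]
eef_rot: [-0.002, 0.117, 0.993, -0.001]
force: [0.4, -0.4, 0.4]
finger_gap: 0.0495
gripper_force: 0.0
```

send_rows --commands '[{"tx":0,"ty":0,"tz":0,"spin":0,"hand":6},{"tx":0,"ty":0,"tz":0,"spin":0,"hand":6},{"tx":0,"ty":0,"tz":0,"spin":0,"hand":6},{"tx":0,"ty":0,"tz":0,"spin":0,"hand":6},{"tx":0,"ty":0,"tz":0,"spin":0,"hand":6},{"tx":0,"ty":0,"tz":0,"spin":0,"hand":6},{"tx":0,"ty":0,"tz":0,"spin":0,"hand":6},{"tx":0,"ty":0,"tz":0,"spin":0,"hand":6},{"tx":0,"ty":0,"tz":0,"spin":0,"hand":6}]'

```text
time_s: 13.32
position: [0.6177, 0.207, 0.0624]
eef_rot: [0.0, 0.117, 0.993, 0.0]
force: [0.8, 1.7, 2.4]
finger_gap: 0.0125
gripper_force: 30.0
```

send_rows --commands '[{"tx":0,"ty":0,"tz":0,"spin":0,"hand":40},{"tx":0,"ty":0,"tz":0,"spin":0,"hand":40},{"tx":0,"ty":0,"tz":0,"spin":0,"hand":40},{"tx":0,"ty":0,"tz":0.015,"spin":0,"hand":40},{"tx":0,"ty":0,"tz":0.03,"spin":0,"hand":40},{"tx":0,"ty":0,"tz":0.03,"spin":0,"hand":40}]'

```text
time_s: 13.82
position: [0.6164, 0.2056, 0.048]
eef_rot: [-0.001, 0.117, 0.993, -0.001]
force: [0.2, 0.4, -0.6]
finger_gap: 0.0392
gripper_force: 0.0
```

send_rows --commands '[{"tx":0,"ty":0,"tz":0,"spin":0,"hand":6},{"tx":0,"ty":0,"tz":0,"spin":0,"hand":6},{"tx":0,"ty":0,"tz":0,"spin":0,"hand":6},{"tx":0,"ty":0,"tz":0,"spin":0,"hand":6},{"tx":0,"ty":0,"tz":0,"spin":0,"hand":6},{"tx":0,"ty":0,"tz":0,"spin":0,"hand":6},{"tx":0,"ty":0,"tz":0,"spin":0,"hand":6}]'

```text
time_s: 14.4
position: [0.6175, 0.2067, 0.0502]
eef_rot: [0.0, 0.117, 0.993, 0.0]
force: [-0.2, 0.9, 0.2]
finger_gap: 0.0132
gripper_force: 30.0
```

```bash
python3 - <<'E'
from lib import *; from plant import robot,cams
import cv2,pickle
s=robot.observe();d=cams.read_camera("wrist");t=cams.read_camera("scene");pickle.dump((s,d,t),open("w7.pkl","wb"))
print(s["position"],s["finger_gap"],s["gripper_force"],s["force"],np.round(s["joint_pos"],3))
G=cv2.cvtColor(t["img"],cv2.COLOR_BGR2GRAY)
print(proj("scene",[s["position"],np.array(s["position"])+[0,0,.019]]).round(1).tolist())
for r in range(218,256,2): print(r,G[r,228:256].tolist())
E
```

```text
[0.61749587 0.2067471  0.05019851] 0.013234256447058163 30.000073313713074 [-0.17158838  0.94268017  0.16536067] [ 0.367  0.989 -1.176  1.637  0.972  1.206  0.299]
[[245.1, 248.4], [243.9, 243.0]]
218 [33, 32, 35, 41, 39, 41, 30, 32, 6, 20, 20, 15, 41, 45, 66, 86, 84, 77, 1, 10, 57, 85, 61, 37, 25, 30, 30, 37]
220 [36, 37, 33, 28, 18, 22, 11, 21, 17, 31, 55, 56, 59, 55, 73, 89, 86, 85, 59, 53, 61, 81, 86, 47, 28, 32, 23, 17]
222 [26, 28, 17, 22, 22, 22, 32, 58, 51, 56, 27, 32, 42, 26, 21, 44, 68, 78, 84, 87, 74, 48, 58, 59, 46, 22, 27, 11]
224 [20, 19, 35, 53, 58, 53, 49, 40, 33, 31, 37, 33, 32, 31, 40, 71, 80, 76, 55, 56, 51, 71, 81, 70, 53, 15, 16, 25]
226 [59, 56, 49, 36, 29, 37, 33, 38, 33, 37, 32, 42, 37, 31, 36, 33, 26, 46, 29, 59, 93, 89, 88, 91, 79, 39, 42, 31]
228 [40, 34, 35, 42, 38, 31, 34, 39, 32, 36, 32, 27, 27, 22, 24, 16, 14, 16, 16, 38, 101, 87, 89, 88, 90, 92, 94, 49]
230 [24, 49, 34, 37, 36, 34, 37, 33, 31, 22, 14, 25, 23, 19, 19, 15, 24, 16, 19, 6, 85, 91, 87, 89, 86, 92, 88, 58]
232 [103, 94, 53, 57, 44, 26, 18, 24, 18, 15, 14, 27, 24, 22, 20, 18, 48, 29, 9, 13, 5
[... 726 characters left out ...]
, 101, 104, 106, 100, 95, 85, 117]
246 [29, 32, 31, 24, 73, 153, 183, 196, 190, 188, 164, 185, 185, 71, 77, 74, 78, 71, 70, 58, 94, 99, 94, 99, 117, 122, 133, 135]
248 [13, 76, 166, 185, 205, 200, 202, 191, 211, 202, 209, 156, 93, 79, 70, 71, 76, 71, 68, 66, 106, 122, 129, 131, 138, 136, 113, 97]
250 [194, 210, 173, 213, 197, 198, 201, 205, 204, 151, 114, 104, 102, 93, 92, 84, 82, 86, 112, 131, 134, 137, 135, 102, 94, 77, 76, 81]
252 [207, 200, 199, 202, 200, 196, 191, 195, 201, 189, 65, 91, 100, 84, 118, 112, 135, 133, 141, 129, 100, 93, 72, 78, 79, 80, 75, 80]
254 [224, 199, 198, 197, 198, 203, 208, 150, 93, 99, 77, 113, 118, 137, 135, 134, 126, 100, 82, 73, 81, 75, 82, 81, 80, 76, 85, 80]
```

send_rows --commands '[{"tx":0,"ty":0.03,"tz":0,"spin":0,"hand":6},{"tx":0,"ty":0.06,"tz":0,"spin":0,"hand":6},{"tx":0,"ty":0.09,"tz":0,"spin":0,"hand":6},{"tx":0,"ty":0.11,"tz":0,"spin":0,"hand":6},{"tx":0,"ty":0.12,"tz":0,"spin":0,"hand":6},{"tx":0,"ty":0.12,"tz":0,"spin":0,"hand":6},{"tx":0,"ty":0.12,"tz":0,"spin":0,"hand":6}]'

```text
time_s: 15.08
position: [0.6286, 0.2527, 0.0501]
eef_rot: [0.0, 0.117, 0.993, -0.001]
force: [-2.8, -4.5, 4.9]
finger_gap: 0.0129
gripper_force: 30.0
```

```bash
python3 - <<'E'
from lib import *; from plant import robot,cams
s=robot.observe();cams.read_camera("scene");cams.read_camera("top")
print(s["position"],s["finger_gap"],s["gripper_force"],s["force"])
p=np.array([.6175,.2067]);print("moved",np.hypot(*(np.array(s["position"])[:2]-p)))
for c in ("scene","top"):
  for n in ("bolt","bolt_handle"): print(c,n,[(np.round(r["box"]).tolist(),round(r["conf"],2)) for r in cams.search_frame(c,n)[:2]])
E
```

```text
[0.62857637 0.25267416 0.05012105] 0.012929460823841754 30.001615583896637 [-2.7714428  -4.4720411   4.88550373]
moved 0.04728963262996431
scene bolt [([218.0, 222.0, 66.0, 44.0], 0.57), ([284.0, 260.0, 90.0, 79.0], 0.46)]
scene bolt_handle [([222.0, 247.0, 6.0, 16.0], 0.66)]
top bolt []
top bolt_handle [([400.0, 185.0, 8.0, 4.0], 0.75)]
```

send_rows --commands '[{"tx":0,"ty":-0.003,"tz":0,"spin":0,"hand":40},{"tx":0,"ty":-0.003,"tz":0,"spin":0,"hand":40},{"tx":0,"ty":-0.003,"tz":0,"spin":0,"hand":40},{"tx":0,"ty":-0.003,"tz":-0.1,"spin":0,"hand":34},{"tx":0.05,"ty":-0.003,"tz":-0.2,"spin":0,"hand":34},{"tx":0.15,"ty":-0.003,"tz":-0.3,"spin":0.08,"hand":34},{"tx":0.25,"ty":0,"tz":-0.35,"spin":0.16,"hand":34},{"tx":0.35,"ty":0,"tz":-0.35,"spin":0.24,"hand":34},{"tx":0.45,"ty":0,"tz":-0.35,"spin":0.32,"hand":34},{"tx":0.45,"ty":0,"tz":-0.35,"spin":0.4,"hand":34}]'

```text
time_s: 16.22
position: [0.4468, 0.2982, 0.1909]
eef_rot: [-0.001, 0.416, 0.909, 0.0]
force: [-1.0, -0.5, 0.1]
finger_gap: 0.0338
gripper_force: 0.0
```

```bash
cat >> lib.py <<'E'
def ray(c,u,z):
    f,cx,cy=K[c];p,q=P[c];d=R.from_quat(q,scalar_first=True).apply([(u[0]-cx)/f,-(u[1]-cy)/f,-1]);return p+d*(z-p[2])/d[2]
E
python3 - <<'E'
from lib import *; from plant import robot,cams
import cv2
def lid(im,c,win,thr=150):
    g=cv2.cvtColor(im,cv2.COLOR_BGR2GRAY)
    m=np.zeros_like(g);x0,y0,x1,y1=win;m[y0:y1,x0:x1]=(g[y0:y1,x0:x1]>thr)
    m=cv2.morphologyEx(m,cv2.MORPH_OPEN,np.ones((3,3)));cs,_=cv2.findContours(m,cv2.RETR_EXTERNAL,cv2.CHAIN_APPROX_NONE)
    k=cv2.convexHull(max(cs,key=cv2.contourArea)).reshape(-1,2)
    w=np.array([ray(c,u,.06)[:2] for u in k]);r=cv2.minAreaRect((w*1e3).astype(np.float32));print(c,r)
lid(cv2.imread("pics/top0.png"),"top",(258,215,320,290))
lid(cv2.imread("pics/scene0.png"),"scene",(275,255,380,345))
s=robot.observe();print(s["position"],np.round(s["joint_pos"],2))
for z in (.19,.047): move(s,[.427,.187,z],.226+np.pi/2)
cams.read_camera("scene")
for n in ("bolt","bolt_handle"): print(n,[(np.round(r["box"]).tolist(),round(r["conf"],2)) for r in cams.search_frame("scene",n)[:2]])
for b in (0,3,6): print(b,proj("scene",world(RIS,[[-60,58-b,45],[-60,215-b,110]])).round(1).tolist())
E
```

```text
top ((426.8223571777344, 187.05270385742188), (138.47573852539062, 93.32157135009766), 13.037193298339844)
scene ((423.2250061035156, 188.26966857910156), (138.36557006835938, 99.60237121582031), 12.904897689819336)
[0.44681419 0.29824296 0.19086461] [ 0.31  0.61 -1.3   1.82  0.63  1.21 -0.47]
t [-0.178, -0.2193, 0.0019] spin 0.3098 yaw now 2.2834 tilt z [-0.001, 0.001, -1.0]
t [-0.1785, -0.2193, 0.3594] spin 0.3098 yaw now 2.2834 tilt z [-0.001, 0.001, -1.0]
bolt [([213.0, 135.0, 129.0, 152.0], 0.61)]
bolt_handle [([217.0, 243.0, 9.0, 19.0], 0.61)]
0 [[288.6, 222.8], [220.6, 243.5]]
3 [[289.7, 222.1], [222.0, 242.6]]
6 [[290.8, 221.5], [223.4, 241.8]]
```

send_rows --commands '[{"tx":-0.08,"ty":-0.08,"tz":0,"spin":0.08,"hand":34},{"tx":-0.14,"ty":-0.16,"tz":0,"spin":0.16,"hand":34},{"tx":-0.178,"ty":-0.219,"tz":0,"spin":0.24,"hand":34},{"tx":-0.178,"ty":-0.219,"tz":0,"spin":0.309,"hand":34},{"tx":-0.178,"ty":-0.219,"tz":0.05,"spin":0.309,"hand":34},{"tx":-0.178,"ty":-0.219,"tz":0.12,"spin":0.309,"hand":34},{"tx":-0.178,"ty":-0.219,"tz":0.18,"spin":0.309,"hand":34},{"tx":-0.178,"ty":-0.219,"tz":0.22,"spin":0.309,"hand":34},{"tx":-0.178,"ty":-0.219,"tz":0.25,"spin":0.309,"hand":34},{"tx":-0.178,"ty":-0.219,"tz":0.25,"spin":0.309,"hand":34}]'

```text
time_s: 17.2
position: [0.4329, 0.1832, 0.0877]
eef_rot: [-0.001, 0.623, 0.782, -0.001]
force: [0.1, -0.0, 0.3]
finger_gap: 0.0339
gripper_force: 0.0
```

```bash
python3 - <<'E'
from lib import *; from plant import robot,cams
import cv2
s=robot.observe();print(s["position"],s["force"])
for z in (.09,.047): move(s,[.4268,.187,z],.2275+np.pi/2)
a=cams.read_camera("wrist")["img"];t=cams.read_camera("scene")["img"]
cv2.imwrite("pics/w8.png",np.hstack([cv2.resize(a[120:320,230:410],(400,444)),cv2.resize(t[220:345,270:383],(400,444),interpolation=cv2.INTER_CUBIC)]))
E
```

```text
[0.43292232 0.18315973 0.08773985] [ 0.06326852 -0.04023961  0.25127333]
t [0.0128, -0.0128, -0.0056] spin -0.0008 yaw now 1.797 tilt z [-0.004, -0.0, -1.0]
t [0.0127, -0.0124, 0.1019] spin -0.0008 yaw now 1.797 tilt z [-0.004, -0.0, -1.0]
```

View pics/w8.png

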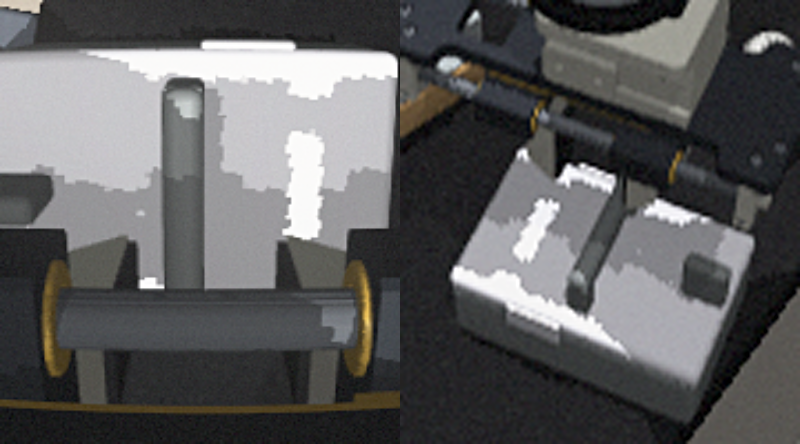

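send_rows --commands '[{"tx":0,"ty":0,"tz":0,"spin":0,"hand":34},{"tx":0,"ty":0,"tz":0.02,"spin":0,"hand":34},{"tx":0,"ty":0,"tz":0.04,"spin":0,"hand":34},{"tx":0,"ty":0,"tz":0.06,"spin":0,"hand":34},{"tx":0,"ty":0,"tz":0.075,"spin":0,"hand":34},{"tx":0,"ty":0,"tz":0.085,"spin":0,"hand":34},{"tx":0,"ty":0,"tz":0.085,"spin":0,"hand":34}]'

```text
time_s: 17.88
position: [0.4328, 0.1837, 0.0549]
eef_rot: [-0.0, 0.623, 0.782, -0.001]
force: [1.1, -0.3, 0.1]
finger_gap: 0.034
gripper_force: 0.0
```

send_rows --commands '[{"tx":0.012,"ty":-0.012,"tz":0,"spin":0,"hand":34},{"tx":0.012,"ty":-0.012,"tz":0.01,"spin":0,"hand":34},{"tx":0.012,"ty":-0.012,"tz":0.018,"spin":0,"hand":34},{"tx":0.012,"ty":-0.012,"tz":0.018,"spin":0,"hand":34}]'

```text
time_s: 18.22
position: [0.4275, 0.1874, 0.0484]
eef_rot: [0.0, 0.623, 0.782, -0.0]
force: [0.0, -0.3, -0.4]
finger_gap: 0.0343
gripper_force: 0.0
```

send_rows --commands '[{"tx":0,"ty":0,"tz":0,"spin":0,"hand":4},{"tx":0,"ty":0,"tz":0,"spin":0,"hand":4},{"tx":0,"ty":0,"tz":0,"spin":0,"hand":4},{"tx":0,"ty":0,"tz":0,"spin":0,"hand":4},{"tx":0,"ty":0,"tz":0,"spin":0,"hand":4},{"tx":0,"ty":0,"tz":0,"spin":0,"hand":4}]'

```text
time_s: 18.72
position: [0.427, 0.1872, 0.0487]
eef_rot: [-0.0, 0.623, 0.782, -0.001]
force: [-3.5, -0.6, 4.2]
finger_gap: 0.0115
gripper_force: 30.0
```

send_rows --commands '[{"tx":0,"ty":0,"tz":-0.02,"spin":0,"hand":4},{"tx":0,"ty":0,"tz":-0.05,"spin":0,"hand":4},{"tx":0,"ty":0,"tz":-0.09,"spin":0,"hand":4},{"tx":0,"ty":0,"tz":-0.14,"spin":0,"hand":4},{"tx":0,"ty":0,"tz":-0.2,"spin":0,"hand":4},{"tx":0,"ty":0,"tz":-0.26,"spin":0,"hand":4},{"tx":0,"ty":0,"tz":-0.28,"spin":0,"hand":4},{"tx":0,"ty":0,"tz":-0.28,"spin":0,"hand":4},{"tx":0,"ty":0,"tz":-0.28,"spin":0,"hand":4},{"tx":0,"ty":0,"tz":-0.28,"spin":0,"hand":4}]'

```text
time_s: 19.55
position: [0.4271, 0.1867, 0.1597]
eef_rot: [-0.0, 0.623, 0.782, -0.001]
force: [-0.4, -0.0, -4.4]
finger_gap: 0.0123
gripper_force: 30.0
```

```bash
cat > m5.py <<'E'
from lib import *; from plant import robot; import cv2
from scipy.ndimage import map_coordinates
def refine(img,c,edges,p,w,it=8):
    g=cv2.GaussianBlur(img.astype(np.float32),(0,0),.8)
    for k in range(it):
        X=[];U=[];N=[]
        for a,b in edges:
            a,b=np.array(a,float),np.array(b,float)
            for t in np.linspace(.06,.94,25):
                P3=a+t*(b-a);u=proj(c,world(p,[P3]))[0];e=proj(c,world(p,[b]))[0]-proj(c,world(p,[a]))[0];n=np.array([-e[1],e[0]])/np.hypot(*e)
                o=np.arange(-w,w+.01,.25);q=u[:,None]+n[:,None]*o
                v=np.stack([map_coordinates(g[...,j],[q[1],q[0]],order=1) for j in range(3)]);G=np.abs(np.gradient(v,axis=1)).sum(0)
                i=G.argmax()
                if G[i]>8: X.append(P3);U.append(u+n*o[i]);N.append(n)
        X,U,N=map(np.array,(X,U,N))
        r=least_squares(lambda p:((proj(c,world(p,X))-U)*N).sum(1),p,loss="soft_l1",f_scale=.5);p=r.x
    print(c,w,np.round(p,4),len(X),"rms",np.sqrt((r.fun**2).mean()).round(2));return p
E1=[((0,-73,120),(0,73,120)),((0,-73,120),(135,-73,120)),((0,73,120),(135,73,120)),((-90,-80,30),(-5,-80,30)),((-90,-60,30),(-5,-60,30)),((-90,-80,30),(-90,-60,30)),((-85,61,30),(-85,239,30))]
if __name__=="__main__":
    im=cv2.imread("pics/top0.png")
    for w in (4,2): p=refine(im,"top",E1,np.array([.638,.0275,-.241]),w)
    refine(im,"top",E1[:3],np.array([.638,.0275,-.241]),3)
    refine(cv2.imread("pics/scene0.png"),"scene",E1[:3]+E1[3:6],np.array([.638,.0275,-.241]),3)
    s=robot.observe();print(s["position"],s["finger_gap"],s["force"],np.round(s["joint_pos"],2))
    x=world([.638,.0275,-.241],[[-105,0,0]])[0];print(x);move(s,[*x[:2],s["position"][2]],-.241+np.pi/2)
E
python3 m5.py
```

```text
top 4 [ 0.642   0.0269 -0.2548] 175 rms 0.62
top 2 [ 0.642   0.0269 -0.2547] 175 rms 0.62
top 3 [ 0.6408  0.0272 -0.2428] 75 rms 0.24
scene 3 [ 0.6369  0.0307 -0.2384] 148 rms 0.62
[0.42713103 0.18666225 0.15970722] 0.012281752349390324 [-0.38911485 -0.04322044 -4.3534151 ] [ 0.57  0.47 -1.28  2.01  0.52  1.05 -0.73]
[0.53603452 0.05256075 0.        ]
t [-0.3876, 0.1905, 0.0] spin 0.2968 yaw now 1.796 tilt z [-0.001, -0.001, -1.0]
```

send_rows --commands '[{"tx":-0.03,"ty":0.015,"tz":0,"spin":0.02,"hand":4},{"tx":-0.09,"ty":0.045,"tz":0,"spin":0.06,"hand":4},{"tx":-0.15,"ty":0.075,"tz":0,"spin":0.11,"hand":4},{"tx":-0.21,"ty":0.105,"tz":0,"spin":0.16,"hand":4},{"tx":-0.27,"ty":0.135,"tz":0,"spin":0.21,"hand":4},{"tx":-0.33,"ty":0.165,"tz":0,"spin":0.26,"hand":4},{"tx":-0.37,"ty":0.18,"tz":0,"spin":0.29,"hand":4},{"tx":-0.388,"ty":0.19,"tz":0,"spin":0.297,"hand":4},{"tx":-0.388,"ty":0.19,"tz":0,"spin":0.297,"hand":4},{"tx":-0.388,"ty":0.19,"tz":0,"spin":0.297,"hand":4}]'

```text
time_s: 20.38
position: [0.5356, 0.0544, 0.1602]
eef_rot: [-0.001, 0.786, 0.618, -0.0]
force: [0.1, 0.6, -3.2]
finger_gap: 0.0117
gripper_force: 30.0
```

send_rows --commands '[{"tx":0,"ty":0,"tz":0.0,"spin":0,"hand":4},{"tx":0,"ty":0,"tz":0.0,"spin":0,"hand":4},{"tx":0,"ty":0,"tz":0.0,"spin":0,"hand":4}]'

```text
time_s: 20.63
position: [0.5359, 0.0546, 0.1609]
eef_rot: [-0.0, 0.786, 0.618, 0.0]
force: [0.3, -0.6, -3.5]
finger_gap: 0.0115
gripper_force: 30.0
```

```bash
python3 - <<'E'
from lib import *; from plant import robot,cams; import cv2
s=robot.observe();print(s["position"],s["finger_gap"],s["force"])
move(s,[.5361,.0536,.0490],-.242+np.pi/2)
E
```

```text
[0.53586855 0.05464461 0.16090323] 0.011525441821138615 [ 0.30134822 -0.5602982  -3.45639857]
t [-0.0024, 0.0012, 0.2798] spin 0.0025 yaw now 1.3328 tilt z [-0.0, 0.0, -1.0]
```

send_rows --commands '[{"tx":-0.002,"ty":0.001,"tz":0.05,"spin":0.0025,"hand":4},{"tx":-0.002,"ty":0.001,"tz":0.11,"spin":0.0025,"hand":4},{"tx":-0.002,"ty":0.001,"tz":0.17,"spin":0.0025,"hand":4},{"tx":-0.002,"ty":0.001,"tz":0.21,"spin":0.0025,"hand":4},{"tx":-0.002,"ty":0.001,"tz":0.24,"spin":0.0025,"hand":4},{"tx":-0.002,"ty":0.001,"tz":0.26,"spin":0.0025,"hand":4},{"tx":-0.002,"ty":0.001,"tz":0.27,"spin":0.0025,"hand":4},{"tx":-0.002,"ty":0.001,"tz":0.277,"spin":0.0025,"hand":4},{"tx":-0.002,"ty":0.001,"tz":0.281,"spin":0.0025,"hand":4},{"tx":-0.002,"ty":0.001,"tz":0.281,"spin":0.0025,"hand":4}]'

```text
time_s: 21.47
position: [0.5374, 0.0527, 0.049]
eef_rot: [0.0, 0.788, 0.615, 0.001]
force: [-0.7, -0.2, -3.5]
finger_gap: 0.0116
gripper_force: 30.0
```

send_rows --commands '[{"tx":0,"ty":0,"tz":0.001,"spin":0,"hand":4},{"tx":0,"ty":0,"tz":0.001,"spin":0,"hand":4},{"tx":0,"ty":0,"tz":0.001,"spin":0,"hand":4}]'

```text
time_s: 21.72
position: [0.5377, 0.0526, 0.0488]
eef_rot: [0.001, 0.788, 0.615, 0.001]
force: [1.0, 0.2, -0.6]
finger_gap: 0.0118
gripper_force: 30.0
```

send_rows --commands '[{"tx":0,"ty":0,"tz":0,"spin":0,"hand":34},{"tx":0,"ty":0,"tz":0,"spin":0,"hand":34},{"tx":0,"ty":0,"tz":0,"spin":0,"hand":34},{"tx":0,"ty":0,"tz":0,"spin":0,"hand":34},{"tx":0,"ty":0,"tz":-0.05,"spin":0,"hand":34},{"tx":0,"ty":0,"tz":-0.12,"spin":0,"hand":34},{"tx":0,"ty":0,"tz":-0.2,"spin":0,"hand":34},{"tx":0,"ty":0,"tz":-0.3,"spin":-0.08,"hand":34},{"tx":0,"ty":0,"tz":-0.3,"spin":-0.16,"hand":34},{"tx":0,"ty":0,"tz":-0.3,"spin":-0.24,"hand":34}]'

```text
time_s: 22.55
position: [0.5388, 0.0528, 0.1709]
eef_rot: [0.002, 0.657, 0.754, 0.002]
force: [-0.8, -0.1, -0.8]
finger_gap: 0.0342
gripper_force: 0.0
```

send_rows --commands '[{"tx":0,"ty":0,"tz":0,"spin":-0.08,"hand":34},{"tx":0,"ty":0,"tz":0,"spin":-0.16,"hand":34},{"tx":0,"ty":0,"tz":0,"spin":-0.24,"hand":34},{"tx":0,"ty":0,"tz":0,"spin":-0.32,"hand":34},{"tx":0,"ty":0,"tz":0,"spin":-0.4,"hand":34},{"tx":0,"ty":0,"tz":0,"spin":-0.48,"hand":34},{"tx":0,"ty":0,"tz":0,"spin":-0.56,"hand":34},{"tx":0,"ty":0,"tz":0,"spin":-0.64,"hand":34},{"tx":0,"ty":0,"tz":0,"spin":-0.72,"hand":34},{"tx":0,"ty":0,"tz":0,"spin":-0.76,"hand":34}]'

```text
time_s: 23.38
position: [0.5367, 0.0523, 0.1678]
eef_rot: [-0.0, 0.12, 0.993, 0.0]
force: [0.5, 0.1, 0.2]
finger_gap: 0.0343
gripper_force: 0.0
```

send_rows --commands '[{"tx":0,"ty":0,"tz":0,"spin":0,"hand":34},{"tx":0,"ty":0,"tz":0,"spin":0,"hand":34}]'

```text
time_s: 23.55
position: [0.5366, 0.0526, 0.1678]
eef_rot: [-0.0, 0.124, 0.992, 0.0]
force: [0.3, -0.9, 0.3]
finger_gap: 0.0344
gripper_force: 0.0
```

```bash
python3 - <<'E'
from lib import *; from plant import robot,cams; import cv2,pickle
s=robot.observe();print(s["position"],s["finger_gap"],np.round(s["joint_pos"],2))
D={c:cams.read_camera(c) for c in ("top","scene","wrist")};pickle.dump((s,D),open("w9.pkl","wb"))
im=D["scene"]["img"];print([(np.round(r["box"]).tolist(),round(r["conf"],2)) for c in ("scene","top","wrist") for r in cams.search_frame(c,"box")[:1]])
g=cv2.cvtColor(im,cv2.COLOR_BGR2GRAY)
pb=[.5375,.053,-.242];print(proj("scene",world(pb,[[70,45,60],[70,-45,60],[-70,-45,60],[-70,45,60]])).round().tolist())
fp=world(pb,[[-56,0,0]])[0];print(fp);move(s,[*fp[:2],.047],-.242)
E
```

```text
[0.53664782 0.0525643  0.16782057] 0.034438795436643195 [ 0.83  0.77 -1.42  1.84  0.8   1.27  0.5 ]
[([282.0, 192.0, 76.0, 68.0], 0.96), ([320.0, 215.0, 32.0, 23.0], 0.73), ([278.0, 119.0, 92.0, 128.0], 0.65)]
[[285.0, 207.0], [317.0, 188.0], [360.0, 227.0], [327.0, 249.0]]
[0.4831318  0.06642011 0.        ]
t [0.138, 0.0005, 0.3021] spin -0.0045 yaw now 2.8925 tilt z [-0.0, 0.001, -1.0]
```

```bash
python3 - <<'E'
from m5 import *; import pickle
s,D=pickle.load(open("w9.pkl","rb"));im=D["scene"]["img"]
L=[((70,45,60),(70,-45,60)),((70,-45,60),(-70,-45,60)),((-70,-45,60),(-70,45,60)),((-70,45,60),(70,45,60))]
for e in (L,[L[2],L[3]],L[1:]): refine(im,"scene",e,np.array([.5375,.053,-.242]),4)
refine(cv2.imread("pics/scene0.png"),"scene",L,np.array([.4268,.187,.2275]),4)
refine(im,"scene",E1[:3]+E1[3:6],np.array([.638,.0275,-.241]),3)
t=D["top"]["img"];refine(t,"top",[L[2],L[1],L[3]],np.array([.5375,.053,-.242]),3)
# wrist: lid outline
g=cv2.cvtColor(D["wrist"]["img"],cv2.COLOR_BGR2GRAY);print(wproj(s,D["wrist"],world([.5375,.053,-.242],[[70,45,60],[70,-45,60],[-70,-45,60],[-70,45,60],[-56,0,92]])).round().tolist())
for r in (130,150,170,190,210): print(r,[int(x) for x in np.where(np.abs(np.diff(g[r,240:400].astype(int)))>35)[0]+240])
E
```

```text
scene 4 [ 0.5355  0.0574 -0.2442] 99 rms 0.81
scene 4 [ 0.5357  0.0574 -0.2404] 50 rms 0.88
scene 4 [ 0.5355  0.0575 -0.2452] 74 rms 0.93
scene 4 [0.4228 0.1906 0.2244] 100 rms 0.88
scene 3 [ 0.6373  0.0304 -0.2372] 136 rms 1.32
top 3 [ 0.5396  0.0527 -0.2536] 48 rms 0.91
[[366.0, 256.0], [281.0, 257.0], [276.0, 121.0], [370.0, 120.0], [323.0, 136.0]]
130 [278, 279, 318, 319, 330, 331, 370, 371]
150 [278, 279, 316, 327, 363, 369, 370]
170 [279, 280, 368, 369, 370]
190 [279, 280, 281, 285, 286, 362, 363, 369]
210 [253, 255, 266, 269, 270, 278, 367, 369, 371, 394, 395]
```

send_rows --commands '[{"tx":0.06,"ty":0.001,"tz":0,"spin":-0.0045,"hand":34},{"tx":0.12,"ty":0.001,"tz":0.05,"spin":-0.0045,"hand":34},{"tx":0.138,"ty":0.001,"tz":0.12,"spin":-0.0045,"hand":34},{"tx":0.138,"ty":0.001,"tz":0.19,"spin":-0.0045,"hand":34},{"tx":0.138,"ty":0.001,"tz":0.24,"spin":-0.0045,"hand":34},{"tx":0.138,"ty":0.001,"tz":0.275,"spin":-0.0045,"hand":34},{"tx":0.138,"ty":0.001,"tz":0.295,"spin":-0.0045,"hand":34},{"tx":0.138,"ty":0.001,"tz":0.3,"spin":-0.0045,"hand":34},{"tx":0.138,"ty":0.001,"tz":0.3,"spin":-0.0045,"hand":34},{"tx":0.138,"ty":0.001,"tz":0.3,"spin":-0.0045,"hand":34}]'

```text
time_s: 24.68
position: [0.484, 0.0667, 0.0488]
eef_rot: [0.001, 0.12, 0.993, 0.0]
force: [-0.6, -0.1, 0.7]
finger_gap: 0.0338
gripper_force: 0.0
```

send_rows --commands '[{"tx":0,"ty":0,"tz":0,"spin":0,"hand":3},{"tx":0,"ty":0,"tz":0,"spin":0,"hand":3},{"tx":0,"ty":0,"tz":0,"spin":0,"hand":3},{"tx":0,"ty":0,"tz":0,"spin":0,"hand":3},{"tx":0,"ty":0,"tz":0,"spin":0,"hand":3},{"tx":0,"ty":0,"tz":0,"spin":0,"hand":3}]'

```text
time_s: 25.18
position: [0.4836, 0.0665, 0.0483]
eef_rot: [0.0, 0.119, 0.993, 0.0]
force: [-0.7, 0.5, 2.9]
finger_gap: 0.0099
gripper_force: 30.0
```

```bash
python3 - <<'E'
from lib import *; from plant import robot
s=robot.observe();print(s["position"],s["finger_gap"],s["gripper_force"],s["force"],np.round(s["joint_pos"],2))
p=np.array(s["position"]);c,n=np.cos(.242),np.sin(.242)
for L in (.132,):move(s,p+[L*c,-L*n,0],-.242)
E
```

```text
[0.48361304 0.06654903 0.0483359 ] 0.00988900868432768 30.002551674842834 [-0.74419245  0.54717436  2.89453991] [ 0.76  0.82 -1.27  2.05  0.95  1.04  0.34]
t [-0.33, -0.0009, 0.0002] spin 0.0017 yaw now 2.9022 tilt z [0.001, 0.0, -1.0]
```

send_rows --commands '[{"tx":-0.02,"ty":0,"tz":0,"spin":0,"hand":3},{"tx":-0.05,"ty":0,"tz":0,"spin":0,"hand":3},{"tx":-0.08,"ty":0,"tz":0,"spin":0,"hand":3},{"tx":-0.11,"ty":0,"tz":0,"spin":0,"hand":3},{"tx":-0.14,"ty":0,"tz":0,"spin":0,"hand":3},{"tx":-0.17,"ty":0,"tz":0,"spin":0,"hand":3},{"tx":-0.2,"ty":0,"tz":0,"spin":0,"hand":3},{"tx":-0.23,"ty":0,"tz":0,"spin":0,"hand":3},{"tx":-0.25,"ty":0,"tz":0,"spin":0,"hand":3},{"tx":-0.25,"ty":0,"tz":0,"spin":0,"hand":3}]'

```text
time_s: 26.02
position: [0.5813, 0.043, 0.0484]
eef_rot: [-0.0, 0.12, 0.993, 0.0]
force: [0.2, -0.2, 2.7]
finger_gap: 0.0098
gripper_force: 30.0
```

send_rows --commands '[{"tx":-0.015,"ty":0,"tz":0,"spin":0,"hand":3},{"tx":-0.03,"ty":0,"tz":0,"spin":0,"hand":3},{"tx":-0.045,"ty":0,"tz":0,"spin":0,"hand":3},{"tx":-0.06,"ty":0,"tz":0,"spin":0,"hand":3},{"tx":-0.07,"ty":0,"tz":0,"spin":0,"hand":3},{"tx":-0.07,"ty":0,"tz":0,"spin":0,"hand":3},{"tx":-0.07,"ty":0,"tz":0,"spin":0,"hand":3}]'

```text
time_s: 26.6
position: [0.6071, 0.037, 0.0484]
eef_rot: [-0.001, 0.119, 0.993, 0.0]
force: [-2.4, 0.8, 5.8]
finger_gap: 0.0094
gripper_force: 30.0
```

send_rows --commands '[{"tx":-0.006,"ty":0,"tz":0,"spin":0,"hand":3},{"tx":-0.012,"ty":0,"tz":0,"spin":0,"hand":3},{"tx":-0.012,"ty":0,"tz":0,"spin":0,"hand":3}]'

```text
time_s: 26.85
position: [0.6106, 0.0362, 0.0483]
eef_rot: [-0.002, 0.119, 0.993, 0.0]
force: [-6.4, 1.5, 7.6]
finger_gap: 0.0095
gripper_force: 30.0
```

send_rows --commands '[{"tx":-0.006,"ty":0,"tz":0,"spin":0,"hand":3},{"tx":-0.012,"ty":0,"tz":0,"spin":0,"hand":3},{"tx":-0.012,"ty":0,"tz":0,"spin":0,"hand":3}]'

```text
time_s: 27.1
position: [0.6107, 0.0365, 0.0483]
eef_rot: [-0.005, 0.118, 0.993, -0.0]
force: [-18.7, 1.7, 16.9]
finger_gap: 0.0093
gripper_force: 30.0
```

send_rows --commands '[{"tx":0.005,"ty":0,"tz":0,"spin":0,"hand":3},{"tx":0.01,"ty":0,"tz":0,"spin":0,"hand":3},{"tx":0.01,"ty":0,"tz":0,"spin":0,"hand":3},{"tx":0.01,"ty":0,"tz":0,"spin":0,"hand":3}]'

```text
time_s: 27.43
position: [0.6109, 0.0365, 0.0484]
eef_rot: [-0.002, 0.119, 0.993, 0.001]
force: [-7.1, 2.3, 7.7]
finger_gap: 0.0096
gripper_force: 30.0
```

send_rows --commands '[{"tx":0,"ty":0,"tz":0,"spin":0,"hand":34},{"tx":0,"ty":0,"tz":0,"spin":0,"hand":34},{"tx":0,"ty":0,"tz":0,"spin":0,"hand":34},{"tx":0,"ty":0,"tz":0,"spin":0,"hand":34},{"tx":0,"ty":0,"tz":-0.03,"spin":0,"hand":34},{"tx":0,"ty":0,"tz":-0.08,"spin":0,"hand":34},{"tx":0,"ty":0,"tz":-0.15,"spin":0,"hand":40},{"tx":0,"ty":0,"tz":-0.22,"spin":0,"hand":40},{"tx":0,"ty":0,"tz":-0.22,"spin":0,"hand":40},{"tx":0,"ty":0,"tz":-0.22,"spin":0,"hand":40}]'

```text
time_s: 28.27
position: [0.6146, 0.0349, 0.1386]
eef_rot: [0.002, 0.12, 0.993, 0.0]
force: [0.2, -0.2, -1.0]
finger_gap: 0.04
gripper_force: 0.0
```

```bash
python3 - <<'E'
from m5 import *; from plant import robot,cams
s=robot.observe();print(s["position"],s["finger_gap"],s["force"])
move(s,[.6286,.2527,.0501],-.238)
im=cams.read_camera("scene")["img"];cams.read_camera("top")
h=world([.640,.028,-.242],[[27,0,0]])[0];print(h)
L=[((-3,-45,60),(-70,-45,60)),((-70,-45,60),(-70,45,60)),((-70,45,60),(-3,45,60))]
refine(im,"scene",L,np.array([h[0],h[1],-.242]),4)
for c in ("scene","top"): print([(n,np.round(r["box"]).tolist(),round(r["conf"],2)) for n in ("bolt_handle","box","pepper_mill","salt_shaker") for r in cams.search_frame(c,n)[:1]])
E
```

```text
[0.61457816 0.0349403  0.13855677] 0.04002896122620481 [ 0.23278588 -0.23497947 -0.99283828]
t [0.0962, 0.5369, 0.2213] spin -0.0013 yaw now 2.9016 tilt z [0.004, 0.0, -1.0]
[0.66621324 0.02152959 0.        ]
scene 4 [ 0.6617  0.0266 -0.2404] 75 rms 0.64
[('bolt_handle', [219.0, 245.0, 7.0, 15.0], 0.62), ('box', [270.0, 173.0, 49.0, 48.0], 0.63), ('pepper_mill', [333.0, 136.0, 29.0, 63.0], 0.74), ('salt_shaker', [361.0, 231.0, 22.0, 34.0], 0.9)]
[('bolt_handle', [259.0, 173.0, 9.0, 10.0], 0.56), ('box', [331.0, 179.0, 30.0, 12.0], 0.64), ('pepper_mill', [257.0, 170.0, 10.0, 10.0], 0.6), ('salt_shaker', [342.0, 249.0, 13.0, 17.0], 0.69)]
```

send_rows --commands '[{"tx":0.03,"ty":0.08,"tz":0,"spin":0,"hand":40},{"tx":0.06,"ty":0.17,"tz":0,"spin":0,"hand":40},{"tx":0.09,"ty":0.26,"tz":0,"spin":0,"hand":40},{"tx":0.096,"ty":0.35,"tz":0,"spin":0,"hand":40},{"tx":0.096,"ty":0.44,"tz":0,"spin":0,"hand":40},{"tx":0.096,"ty":0.52,"tz":0,"spin":0,"hand":40},{"tx":0.096,"ty":0.537,"tz":0,"spin":0,"hand":40},{"tx":0.096,"ty":0.537,"tz":0,"spin":0,"hand":40},{"tx":0.096,"ty":0.537,"tz":0,"spin":0,"hand":40},{"tx":0.096,"ty":0.537,"tz":0,"spin":0,"hand":40}]'

```text
time_s: 29.6
position: [0.6271, 0.2502, 0.1354]
eef_rot: [-0.0, 0.121, 0.993, -0.001]
force: [-0.1, -0.3, 0.5]
finger_gap: 0.04
gripper_force: 0.0
```

```bash
python3 - <<'E'
from lib import *; from plant import robot
s=robot.observe();print(s["position"],s["force"])
move(s,[.6286,.2527,.0501],-.242)
E
```

```text
[0.62711238 0.2501955  0.13544498] [-0.05967665 -0.26212537  0.51259555]
t [-0.0021, 0.0073, 0.2133] spin 0.0002 yaw now 2.9 tilt z [-0.0, -0.002, -1.0]
```

send_rows --commands '[{"tx":-0.008,"ty":0.007,"tz":0.05,"spin":0,"hand":40},{"tx":-0.008,"ty":0.007,"tz":0.1,"spin":0,"hand":40},{"tx":-0.008,"ty":0.007,"tz":0.15,"spin":0,"hand":40},{"tx":-0.008,"ty":0.007,"tz":0.19,"spin":0,"hand":40},{"tx":-0.008,"ty":0.007,"tz":0.208,"spin":0,"hand":40},{"tx":-0.008,"ty":0.007,"tz":0.208,"spin":0,"hand":40},{"tx":-0.008,"ty":0.007,"tz":0.208,"spin":0,"hand":40}]'

```text
time_s: 30.18
position: [0.6307, 0.2538, 0.0527]
eef_rot: [-0.0, 0.12, 0.993, 0.0]
force: [-0.2, 0.5, -0.5]
finger_gap: 0.0401
gripper_force: 0.0
```

send_rows --commands '[{"tx":0,"ty":0,"tz":0,"spin":0,"hand":6},{"tx":0,"ty":0,"tz":0,"spin":0,"hand":6},{"tx":0,"ty":0,"tz":0,"spin":0,"hand":6},{"tx":0,"ty":0,"tz":0,"spin":0,"hand":6},{"tx":0,"ty":0,"tz":0,"spin":0,"hand":6},{"tx":0,"ty":0,"tz":0,"spin":0,"hand":6}]'

```text
time_s: 30.68
position: [0.6308, 0.2521, 0.0535]
eef_rot: [0.0, 0.12, 0.993, -0.002]
force: [-2.6, -5.5, 5.8]
finger_gap: 0.0126
gripper_force: 30.0
```

send_rows --commands '[{"tx":0,"ty":-0.03,"tz":0,"spin":0,"hand":6},{"tx":0,"ty":-0.07,"tz":0,"spin":0,"hand":6},{"tx":0,"ty":-0.11,"tz":0,"spin":0,"hand":6},{"tx":0,"ty":-0.15,"tz":0,"spin":0,"hand":6},{"tx":0,"ty":-0.19,"tz":0,"spin":0,"hand":6},{"tx":0,"ty":-0.23,"tz":0,"spin":0,"hand":6},{"tx":0,"ty":-0.27,"tz":0,"spin":0,"hand":6},{"tx":0,"ty":-0.3,"tz":0,"spin":0,"hand":6},{"tx":0,"ty":-0.315,"tz":0,"spin":0,"hand":6},{"tx":0,"ty":-0.32,"tz":0,"spin":0,"hand":6}]'

```text
time_s: 31.52
position: [0.6006, 0.1291, 0.0535]
eef_rot: [0.001, 0.12, 0.993, 0.0]
force: [1.1, 1.0, 3.1]
finger_gap: 0.0127
gripper_force: 30.0
```

send_rows --commands '[{"tx":0,"ty":-0.006,"tz":0,"spin":0,"hand":6},{"tx":0,"ty":-0.012,"tz":0,"spin":0,"hand":6},{"tx":0,"ty":-0.018,"tz":0,"spin":0,"hand":6},{"tx":0,"ty":-0.022,"tz":0,"spin":0,"hand":6},{"tx":0,"ty":-0.022,"tz":0,"spin":0,"hand":6},{"tx":0,"ty":-0.022,"tz":0,"spin":0,"hand":6}]'

```text
time_s: 32.02
position: [0.5989, 0.1237, 0.0535]
eef_rot: [0.001, 0.119, 0.993, 0.002]
force: [1.8, 4.5, 2.5]
finger_gap: 0.0127
gripper_force: 30.0
```

```bash
python3 - <<'E'
from lib import *; from plant import robot,cams
s=robot.observe();p=np.array(s["position"]);print(p,s["force"],s["finger_gap"],np.hypot(*(p[:2]-[.6308,.2521])))
cams.read_camera("scene");print([(n,np.round(r["box"]).tolist(),round(r["conf"],2)) for n in ("bolt","bolt_handle") for r in cams.search_frame("scene",n)[:2]])
for b in (122,132): print(b,proj("scene",world([.637,.0305,-.238],[[-60,215-b,110],[-60,58-b,45]])).round(1).tolist())
print(world([.640,.028,-.242],[[-60,85,0]]),world([.636,.029,-.237],[[-60,83,0]]))
E
```

```text
[0.59891814 0.12366318 0.05347322] [1.76794663 4.53200281 2.53939492] 0.012665574090424682 0.13233468584285335
[('bolt', [269.0, 194.0, 62.0, 38.0], 0.97), ('bolt', [284.0, 178.0, 33.0, 40.0], 0.52), ('bolt_handle', [275.0, 213.0, 6.0, 20.0], 0.45)]
122 [[272.2, 212.0], [330.9, 196.0]]
132 [[276.3, 209.5], [334.2, 193.9]]
[[0.60211817 0.12490184 0.        ]] [[0.59716456 0.12376713 0.        ]]
```

send_rows --commands '[{"tx":0,"ty":-0.006,"tz":0,"spin":0,"hand":6},{"tx":0,"ty":-0.01,"tz":0,"spin":0,"hand":6},{"tx":0,"ty":-0.01,"tz":0,"spin":0,"hand":6}]'

```text
time_s: 32.42
position: [0.5984, 0.1236, 0.0536]
eef_rot: [0.001, 0.118, 0.993, 0.005]
force: [5.2, 12.3, -2.3]
finger_gap: 0.013
gripper_force: 30.0
```

send_rows --commands '[{"tx":0,"ty":0.008,"tz":0,"spin":0,"hand":6},{"tx":0,"ty":0.008,"tz":0,"spin":0,"hand":34},{"tx":0,"ty":0.008,"tz":0,"spin":0,"hand":34},{"tx":0,"ty":0.008,"tz":0,"spin":0,"hand":34},{"tx":0,"ty":0.008,"tz":-0.06,"spin":0,"hand":34},{"tx":0,"ty":0.008,"tz":-0.14,"spin":0,"hand":0},{"tx":-0.05,"ty":0.008,"tz":-0.16,"spin":0,"hand":0},{"tx":-0.095,"ty":0.008,"tz":-0.16,"spin":0,"hand":0},{"tx":-0.095,"ty":0.008,"tz":-0.16,"spin":0,"hand":0},{"tx":-0.095,"ty":0.008,"tz":-0.16,"spin":0,"hand":0}]'

```text
time_s: 33.25
position: [0.6347, 0.1097, 0.1158]
eef_rot: [-0.001, 0.121, 0.993, -0.001]
force: [0.2, 0.2, 0.3]
finger_gap: 0.0052
gripper_force: 0.0
```

```bash
python3 - <<'E'
from lib import *; from plant import robot,cams
s=robot.observe();p=np.array(s["position"]);print(p,s["force"],s["finger_gap"])
cams.read_camera("scene");print([(n,np.round(r["box"]).tolist(),round(r["conf"],2)) for n in ("bolt","bolt_handle") for r in cams.search_frame("scene",n)[:2]])
for x in (-24,-100,-106): print(x);move(s,[*world([.638,.0285,-.240],[[x,83,0]])[0][:2],.066],-.240)
E
```

```text
[0.63472075 0.10965406 0.11576747] [0.16962251 0.22217758 0.34368687] 0.0052048875512281136
[('bolt', [271.0, 185.0, 62.0, 49.0], 0.78), ('bolt_handle', [274.0, 211.0, 8.0, 24.0], 0.66), ('bolt_handle', [217.0, 185.0, 30.0, 45.0], 0.41)]
-24
t [0.0037, 0.0126, 0.1244] spin -0.0015 yaw now 2.8992 tilt z [-0.002, -0.002, -1.0]
-100
t [0.1937, 0.0122, 0.1246] spin -0.0015 yaw now 2.8992 tilt z [-0.002, -0.002, -1.0]
-106
t [0.2087, 0.0121, 0.1247] spin -0.0015 yaw now 2.8992 tilt z [-0.002, -0.002, -1.0]
```

send_rows --commands '[{"tx":0,"ty":0.01,"tz":0.05,"spin":0,"hand":0},{"tx":0,"ty":0.01,"tz":0.1,"spin":0,"hand":0},{"tx":0,"ty":0.01,"tz":0.12,"spin":0,"hand":0},{"tx":0,"ty":0.01,"tz":0.12,"spin":0,"hand":0},{"tx":0.03,"ty":0.01,"tz":0.12,"spin":0,"hand":0},{"tx":0.06,"ty":0.01,"tz":0.12,"spin":0,"hand":0},{"tx":0.09,"ty":0.01,"tz":0.12,"spin":0,"hand":0},{"tx":0.12,"ty":0.01,"tz":0.12,"spin":0,"hand":0}]'

```text
time_s: 34.07
position: [0.5892, 0.127, 0.0698]
eef_rot: [0.001, 0.12, 0.993, 0.0]
force: [1.0, 0.0, 0.3]
finger_gap: 0.0008
gripper_force: 0.4
```

send_rows --commands '[{"tx":0.025,"ty":0,"tz":0,"spin":0,"hand":0},{"tx":0.05,"ty":0,"tz":0,"spin":0,"hand":0},{"tx":0.07,"ty":0,"tz":0,"spin":0,"hand":0},{"tx":0.07,"ty":0,"tz":0,"spin":0,"hand":0},{"tx":0.07,"ty":0,"tz":0,"spin":0,"hand":0}]'

```text
time_s: 34.48
position: [0.5618, 0.1336, 0.069]
eef_rot: [0.0, 0.119, 0.993, -0.0]
force: [-0.5, -0.1, 0.4]
finger_gap: 0.0004
gripper_force: 0.4
```

```bash
python3 - <<'E'
from lib import *; from plant import robot,cams
s=robot.observe();p=np.array(s["position"]);print(p,s["force"],s["finger_gap"])
cams.read_camera("scene");print([(n,np.round(r["box"]).tolist(),round(r["conf"],2)) for n in ("bolt","bolt_handle") for r in cams.search_frame("scene",n)[:2]])
for t in (0,.5,.8,1,1.3,1.57): print(t,proj("scene",world([.637,.0305,-.238],[[-60-65*np.sin(t),83,45+65*np.cos(t)]])).round(1).tolist())
move(s,[*world([.638,.0285,-.240],[[-106,83,0]])[0][:2],.033],-.240)
E
```

```text
[0.56176909 0.13358306 0.06897365] [-0.48598073 -0.05290885  0.3612277 ] 0.0003560082723010093
[('bolt', [271.0, 190.0, 64.0, 43.0], 0.92), ('bolt', [308.0, 186.0, 12.0, 17.0], 0.7), ('bolt_handle', [334.0, 139.0, 26.0, 59.0], 0.69)]
0 [[276.3, 209.5]]
0.5 [[285.8, 221.4]]
0.8 [[290.7, 229.8]]
1 [[293.4, 235.4]]
1.3 [[296.1, 243.0]]
1.57 [[297.1, 248.6]]
t [0.0175, -0.0023, 0.0899] spin 0.0006 yaw now 2.9025 tilt z [0.0, -0.0, -1.0]
```

send_rows --commands '[{"tx":0,"ty":0,"tz":-0.06,"spin":0,"hand":0},{"tx":0.02,"ty":0,"tz":-0.06,"spin":0,"hand":0},{"tx":0.02,"ty":0,"tz":-0.06,"spin":0,"hand":0},{"tx":0.02,"ty":0,"tz":-0.02,"spin":0,"hand":0},{"tx":0.02,"ty":0,"tz":0.02,"spin":0,"hand":0},{"tx":0.02,"ty":0,"tz":0.05,"spin":0,"hand":0},{"tx":0.02,"ty":0,"tz":0.07,"spin":0,"hand":0},{"tx":0.02,"ty":0,"tz":0.08,"spin":0,"hand":0},{"tx":0.02,"ty":0,"tz":0.08,"spin":0,"hand":0}]'

```text
time_s: 35.38
position: [0.5532, 0.1353, 0.035]
eef_rot: [-0.001, 0.119, 0.993, -0.0]
force: [-0.4, 0.3, 0.8]
finger_gap: 0.0002
gripper_force: 0.0
```

send_rows --commands '[{"tx":0,"ty":0,"tz":0.006,"spin":0,"hand":0},{"tx":0,"ty":0,"tz":0.012,"spin":0,"hand":0},{"tx":0,"ty":0,"tz":0.012,"spin":0,"hand":0}]'

```text
time_s: 35.63
position: [0.5543, 0.1355, 0.032]
eef_rot: [0.0, 0.12, 0.993, 0.0]
force: [-0.4, 0.2, 0.8]
finger_gap: 0.0001
gripper_force: 0.0
```

send_rows --commands '[{"tx":0,"ty":0,"tz":0.006,"spin":0,"hand":0},{"tx":0,"ty":0,"tz":0.01,"spin":0,"hand":0},{"tx":0,"ty":0,"tz":0.01,"spin":0,"hand":0}]'

```text
time_s: 35.88
position: [0.5542, 0.1353, 0.0279]
eef_rot: [0.0, 0.12, 0.993, -0.0]
force: [1.0, -0.2, 0.3]
finger_gap: 0.0003
gripper_force: 0.0
```

send_rows --commands '[{"tx":0,"ty":0,"tz":0.006,"spin":0,"hand":0},{"tx":0,"ty":0,"tz":0.01,"spin":0,"hand":0},{"tx":0,"ty":0,"tz":0.01,"spin":0,"hand":0}]'

```text
time_s: 36.13
position: [0.554, 0.1353, 0.0236]
eef_rot: [-0.0, 0.12, 0.993, -0.0]
force: [-0.5, -0.0, 0.6]
finger_gap: 0.0004
gripper_force: 0.0
```

send_rows --commands '[{"tx":0,"ty":0,"tz":0.006,"spin":0,"hand":0},{"tx":0,"ty":0,"tz":0.012,"spin":0,"hand":0},{"tx":0,"ty":0,"tz":0.012,"spin":0,"hand":0}]'

```text
time_s: 36.38
position: [0.5539, 0.1353, 0.0186]
eef_rot: [-0.0, 0.12, 0.993, -0.0]
force: [1.5, -0.5, -0.1]
finger_gap: 0.0005
gripper_force: 0.0
```

```bash
python3 - <<'E'
from lib import *; from plant import robot,cams; import cv2,pickle
s=robot.observe();p=np.array(s["position"]);print(p,s["force"])
D={c:cams.read_camera(c) for c in ("scene","wrist","top")};pickle.dump((s,D),open("w10.pkl","wb"))
print([(c,n,np.round(r["box"]).tolist(),round(r["conf"],2)) for c in D for n in ("bolt","bolt_handle") for r in cams.search_frame(c,n)[:2]])
G=cv2.cvtColor(D["scene"]["img"],cv2.COLOR_BGR2GRAY)
print("tcp",proj("scene",[p,p+[0,0,.019],p+[0,0,.038]]).round(1).tolist())
for r in range(204,262,2): print(r,G[r,268:312].tolist())
E
```

```text
[0.55389248 0.13531141 0.01864524] [ 1.47451606 -0.51682922 -0.09971025]
[('wrist', 'bolt', [127.0, 286.0, 84.0, 10.0], 0.83)]
tcp [[292.1, 249.6], [291.7, 244.4], [291.3, 239.1]]
204 [65, 70, 69, 75, 60, 47, 60, 83, 91, 91, 52, 4, 14, 18, 3, 0, 3, 15, 29, 90, 88, 90, 88, 90, 102, 95, 104, 96, 98, 91, 107, 104, 111, 127, 111, 96, 92, 88, 88, 97, 113, 115, 111, 96]
206 [64, 66, 68, 56, 57, 56, 42, 25, 52, 65, 27, 10, 3, 3, 9, 14, 18, 8, 7, 89, 89, 84, 91, 89, 92, 101, 93, 101, 112, 118, 111, 114, 97, 88, 88, 93, 88, 103, 105, 105, 93, 93, 90, 103]
208 [54, 48, 51, 55, 41, 41, 23, 28, 32, 31, 22, 30, 13, 21, 4, 11, 6, 20, 7, 92, 88, 89, 86, 86, 100, 116, 124, 113, 100, 96, 86, 87, 86, 95, 85, 91, 88, 91, 91, 89, 103, 79, 50, 19]
210 [46, 38, 21, 17, 24, 18, 10, 18, 25, 25, 32, 32, 35, 80, 80, 25, 19, 6, 3, 67, 90, 96, 117, 124, 113, 102, 94, 87, 88, 89, 88, 90, 89, 105, 102, 90, 95, 93, 69, 42, 20, 26, 15, 32]
212 [16, 18, 17, 46, 71, 85, 83, 52, 2, 17, 24, 29, 22, 32, 77, 64, 59, 30, 0, 44, 83, 104, 112, 94, 86, 85, 87, 87, 90, 89, 87, 100, 87, 99, 104, 79, 39, 22, 23, 23, 40, 51, 82,
[... 3669 characters left out ...]
83, 84, 78, 82, 81, 77, 46, 34, 19, 10, 10, 22, 23, 17, 22, 8, 11, 19, 15, 22, 19, 9, 21, 22, 21, 18, 18, 18, 24, 25, 16, 22, 20, 20, 25, 30, 27, 21, 16, 22, 15, 20]
256 [78, 74, 76, 86, 73, 45, 30, 14, 8, 12, 23, 11, 14, 11, 0, 11, 11, 16, 15, 17, 17, 14, 4, 11, 16, 24, 25, 19, 20, 19, 19, 23, 21, 24, 27, 25, 18, 22, 16, 26, 25, 23, 25, 20]
258 [82, 63, 51, 33, 14, 18, 17, 13, 12, 26, 28, 21, 15, 16, 29, 16, 14, 22, 14, 25, 22, 12, 6, 21, 16, 22, 14, 15, 28, 25, 21, 20, 14, 25, 28, 19, 28, 23, 20, 18, 29, 25, 24, 20]
260 [35, 6, 16, 15, 17, 7, 16, 27, 34, 31, 29, 19, 19, 9, 21, 13, 11, 17, 21, 22, 15, 24, 20, 17, 16, 30, 29, 17, 18, 26, 23, 24, 23, 20, 24, 22, 23, 25, 9, 12, 20, 23, 17, 25]
```

send_rows --commands '[{"tx":0,"ty":0,"tz":-0.1,"spin":0,"hand":0},{"tx":0,"ty":0,"tz":-0.2,"spin":0,"hand":0},{"tx":0,"ty":0,"tz":-0.24,"spin":0,"hand":0},{"tx":-0.08,"ty":0,"tz":-0.24,"spin":0,"hand":0},{"tx":-0.16,"ty":0,"tz":-0.24,"spin":0,"hand":0},{"tx":-0.205,"ty":0,"tz":-0.24,"spin":0,"hand":0},{"tx":-0.205,"ty":0,"tz":-0.24,"spin":0,"hand":0},{"tx":-0.205,"ty":0,"tz":-0.24,"spin":0,"hand":0}]'

```text
time_s: 37.5
position: [0.6342, 0.1157, 0.1148]
eef_rot: [-0.0, 0.12, 0.993, 0.0]
force: [-0.2, -0.0, 0.8]
finger_gap: 0.0003
gripper_force: 0.0
```

```bash
python3 - <<'E'
from lib import *; from plant import robot,cams; import cv2,pickle
s=robot.observe();p=np.array(s["position"]);print(p,s["force"])
D={c:cams.read_camera(c) for c in ("scene","wrist","top")};pickle.dump((s,D),open("w11.pkl","wb"))
print([(c,n,np.round(r["box"]).tolist(),round(r["conf"],2)) for c in D for n in ("bolt","bolt_handle") for r in cams.search_frame(c,n)[:2]])
move(s,[*world([.638,.0285,-.240],[[-24,83,0]])[0][:2],.043],-.240)
sc=dict(s);sc["position"]=p+[0,0,.034]
for t in (0,.3,.5,.8,1):
  X=world([.638,.0285,-.24],[[-60-65*np.sin(t),83,45+65*np.cos(t)]]);print(t,proj("scene",X).round(1).tolist(),wproj(s,D["wrist"],X).round(1).tolist(),wproj(sc,D["wrist"],X).round(1).tolist())
E
```

```text
[0.63416164 0.11574837 0.11477668] [-0.23236417 -0.03806089  0.82161949]
[('scene', 'bolt', [269.0, 190.0, 66.0, 45.0], 0.69), ('scene', 'bolt_handle', [274.0, 221.0, 14.0, 12.0], 0.7), ('wrist', 'bolt', [162.0, 121.0, 177.0, 51.0], 0.86), ('wrist', 'bolt_handle', [313.0, 116.0, 21.0, 53.0], 0.95), ('top', 'bolt', [307.0, 186.0, 46.0, 12.0], 0.74), ('top', 'bolt_handle', [307.0, 188.0, 11.0, 13.0], 0.52)]
t [-0.0013, -0.0021, 0.1794] spin -0.0009 yaw now 2.9002 tilt z [-0.001, 0.0, -1.0]
0 [[276.5, 208.7]] [[320.9, 171.3]] [[321.2, 164.3]]
0.3 [[282.2, 215.3]] [[320.9, 140.8]] [[321.1, 138.3]]
0.5 [[285.9, 220.6]] [[320.9, 122.2]] [[321.1, 122.4]]
0.8 [[290.8, 228.9]] [[320.9, 100.0]] [[321.2, 103.2]]
1 [[293.5, 234.5]] [[321.0, 90.0]] [[321.2, 94.4]]
```

send_rows --commands '[{"tx":0,"ty":0,"tz":0.06,"spin":0,"hand":0},{"tx":0,"ty":0,"tz":0.12,"spin":0,"hand":0},{"tx":0,"ty":0,"tz":0.16,"spin":0,"hand":0},{"tx":0,"ty":0,"tz":0.175,"spin":0,"hand":0},{"tx":0,"ty":0,"tz":0.175,"spin":0,"hand":0},{"tx":0,"ty":0,"tz":0.175,"spin":0,"hand":0}]'

```text
time_s: 38.45
position: [0.6339, 0.1164, 0.0456]
eef_rot: [-0.0, 0.119, 0.993, 0.0]
force: [0.4, 0.5, 0.2]
finger_gap: 0.0006
gripper_force: 0.0
```

send_rows --commands '[{"tx":0.03,"ty":0,"tz":0,"spin":0,"hand":0},{"tx":0.06,"ty":0,"tz":0,"spin":0,"hand":0},{"tx":0.09,"ty":0,"tz":0,"spin":0,"hand":0},{"tx":0.12,"ty":0,"tz":0,"spin":0,"hand":0},{"tx":0.15,"ty":0,"tz":0,"spin":0,"hand":0},{"tx":0.175,"ty":0,"tz":0,"spin":0,"hand":0},{"tx":0.185,"ty":0,"tz":0,"spin":0,"hand":0},{"tx":0.185,"ty":0,"tz":0,"spin":0,"hand":0}]'

```text
time_s: 39.12
position: [0.5615, 0.1343, 0.0462]
eef_rot: [0.0, 0.119, 0.993, 0.0]
force: [-1.1, -0.1, 0.6]
finger_gap: 0.0006
gripper_force: 0.7
```

send_rows --commands '[{"tx":0,"ty":0,"tz":-0.06,"spin":0,"hand":0},{"tx":0.02,"ty":0,"tz":-0.06,"spin":0,"hand":0},{"tx":0.02,"ty":0,"tz":-0.06,"spin":0,"hand":0},{"tx":0.02,"ty":0,"tz":-0.02,"spin":0,"hand":0},{"tx":0.02,"ty":0,"tz":0.02,"spin":0,"hand":0},{"tx":0.02,"ty":0,"tz":0.045,"spin":0,"hand":0},{"tx":0.02,"ty":0,"tz":0.06,"spin":0,"hand":0},{"tx":0.02,"ty":0,"tz":0.07,"spin":0,"hand":0},{"tx":0.02,"ty":0,"tz":0.07,"spin":0,"hand":0}]'

```text
time_s: 39.87
position: [0.5533, 0.1376, 0.0179]
eef_rot: [-0.001, 0.119, 0.993, 0.001]
force: [-5.8, -0.6, 14.2]
finger_gap: 0.0004
gripper_force: 6.8
```

send_rows --commands '[{"tx":0,"ty":0,"tz":0.006,"spin":0,"hand":0},{"tx":0,"ty":0,"tz":0.01,"spin":0,"hand":0},{"tx":0,"ty":0,"tz":0.01,"spin":0,"hand":0},{"tx":0,"ty":0,"tz":0.01,"spin":0,"hand":0}]'

```text
time_s: 40.2
position: [0.554, 0.14, 0.0168]
eef_rot: [0.001, 0.118, 0.993, 0.002]
force: [-10.2, 1.1, 31.2]
finger_gap: 0.0003
gripper_force: 15.7
```

send_rows --commands '[{"tx":0,"ty":0,"tz":-0.02,"spin":0,"hand":0},{"tx":0,"ty":0,"tz":-0.1,"spin":0,"hand":0},{"tx":0,"ty":0,"tz":-0.2,"spin":0,"hand":0},{"tx":0,"ty":0,"tz":-0.3,"spin":0,"hand":0},{"tx":0,"ty":0,"tz":-0.4,"spin":0,"hand":0},{"tx":0,"ty":0,"tz":-0.45,"spin":0,"hand":0},{"tx":0,"ty":0,"tz":-0.45,"spin":0,"hand":0},{"tx":0,"ty":0,"tz":-0.45,"spin":0,"hand":0}]'

```text
time_s: 40.87
position: [0.555, 0.1353, 0.1935]
eef_rot: [0.001, 0.12, 0.993, 0.0]
force: [0.4, -0.1, -0.9]
finger_gap: 0.0004
gripper_force: 0.0
```

```bash
python3 - <<'E'
from m5 import *; from plant import robot,cams; import pickle
s=robot.observe();p=np.array(s["position"]);print(p,s["force"])
D={c:cams.read_camera(c) for c in ("scene","wrist","top")};pickle.dump((s,D),open("w12.pkl","wb"))
for c in D: print(c,[(n,np.round(r["box"]).tolist(),round(r["conf"],2)) for n in ("bolt","bolt_handle","box","salt_shaker","pepper_mill","spice_a","tuna_tin","honey_jar") for r in cams.search_frame(c,n)[:2]])
s["position"]=p+[0,0,.035]
for t in (1,1.2,1.4,1.57):
  X=world([.638,.0285,-.24],[[-60-65*np.sin(t),83,45+65*np.cos(t)],[-60-65*np.sin(t),83,38+65*np.cos(t)]]);print(t,proj("scene",X).round(1).tolist(),wproj(s,D["wrist"],X).round(1).tolist(),proj("top",X).round(1).tolist())
G=cv2.cvtColor(D["scene"]["img"],cv2.COLOR_BGR2GRAY)
for r in range(214,260,2): print(r,G[r,264:308].tolist())
E
```

```text
[0.55500523 0.13534607 0.19345107] [ 0.37941499 -0.10450413 -0.85303615]
scene [('bolt', [265.0, 191.0, 69.0, 61.0], 0.62), ('bolt_handle', [272.0, 226.0, 22.0, 23.0], 0.54), ('box', [269.0, 175.0, 48.0, 43.0], 0.74), ('salt_shaker', [362.0, 231.0, 18.0, 34.0], 0.95), ('salt_shaker', [220.0, 182.0, 30.0, 47.0], 0.34), ('pepper_mill', [333.0, 137.0, 27.0, 61.0], 0.84), ('spice_a', [229.0, 109.0, 30.0, 36.0], 0.66), ('spice_a', [263.0, 117.0, 4.0, 16.0], 0.42), ('tuna_tin', [218.0, 185.0, 30.0, 44.0], 0.76), ('honey_jar', [382.0, 178.0, 33.0, 45.0], 0.56)]
wrist [('bolt', [203.0, 169.0, 134.0, 58.0], 0.76), ('bolt_handle', [322.0, 169.0, 14.0, 59.0], 0.67), ('bolt_handle', [180.0, 167.0, 277.0, 132.0], 0.55), ('box', [321.0, 165.0, 15.0, 66.0], 0.25), ('salt_shaker', [188.0, 70.0, 51.0, 37.0], 0.88), ('pepper_mill', [117.0, 200.0, 71.0, 81.0], 0.75), ('spice_a', [182.0, 167.0, 276.0, 131.0], 0.53), ('tuna_tin', [319.0, 167.0, 16.0, 60.0], 0.53), ('honey_jar', [81.0, 108.0, 78.0, 60.0], 0.82), ('honey_jar', [183.0, 165.0, 275.0, 131.0], 0.6)]
top [('box', [355.0, 168.0, 10.0, 9.0], 0.46
[... 4536 characters left out ...]
 105, 85, 90, 89, 90, 87, 88, 84, 84, 79, 82, 58, 38, 20, 29, 27, 21, 24, 12, 19, 14, 18, 21, 9, 24, 28, 29, 36, 35, 40, 39, 36, 38, 40, 34, 35, 40, 37, 43, 27]
254 [115, 98, 84, 85, 88, 89, 85, 85, 82, 80, 86, 87, 58, 33, 25, 20, 14, 17, 18, 23, 27, 20, 19, 7, 16, 12, 25, 19, 14, 12, 6, 39, 42, 37, 36, 38, 36, 32, 33, 38, 34, 17, 20, 19]
256 [84, 88, 86, 86, 88, 83, 81, 85, 75, 59, 36, 20, 23, 24, 22, 24, 8, 31, 36, 35, 36, 41, 36, 36, 17, 19, 9, 16, 20, 14, 11, 34, 31, 34, 38, 43, 37, 40, 21, 25, 17, 23, 19, 27]
258 [87, 85, 82, 85, 86, 67, 57, 34, 20, 20, 21, 27, 23, 25, 31, 39, 41, 38, 44, 43, 32, 32, 38, 35, 41, 38, 14, 24, 17, 26, 17, 17, 25, 29, 23, 19, 32, 31, 27, 25, 20, 19, 24, 20]
```

```bash
python3 -c "
from plant import robot
print(robot.sign_off())"
```

```text
the job is handed in; nothing more can be done
None
```

I handed the job in at about 41 s, with no verdict returned. The box went against the bay's back stop, the bolt went to its stop, and its handle was pressed down until it stopped in the notch; all three rest on force and camera readings, as I had used up my allowed pictures. The reported tool height ran about 35 mm too low, so my first attempts to grip and turn the handle missed before I corrected for it.

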